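# Stow board cassettes through spring gates and right the solvent bottle

### The job

Clear the cleaning station for the night: push every grey board cassette lying on the bench through the spring flaps of the dust box, one to a lane (any lane), far enough that the flaps shut behind it. Pick up the solvent bottle that has fallen over and leave it standing upright in the middle of its round rubber mat, wholly on it. Leave the cutters, the spare board and the marker where they lie.

Things in the scene. Friction and masses are not known exactly. Their poses are not given: they have to be found in the camera images.
- dust_box: Fixed grey box with 3 parallel lanes, 246 mm wide. Origin on the bench at the middle of the gate line (lane 1); x points into the lanes, y left, z up. A 3 mm base plate (lane floor) runs from x = -120 mm (open apron before the gates) to 168. Lanes 0, 1, 2 at y = +78, 0, -78 mm. Lanes are open above from x = 0 to 60 (walls 50 mm high), then roofed (underside 48, top 52 mm up) to the back wall at 162.
- lane0_gate (a point): Point on the lane floor (3 mm above the bench) in the middle of lane 0's gate line; axes as the dust box: x into the lane. The mouth is 60 mm wide between rounded posts 18 mm wide, 44 mm high, standing from x = -18 to 0 mm; behind it the lane is 72 mm wide and holds one cassette. Upright fingers can follow a cassette into the first 60 mm, which is open above.
- lane1_gate (a point): Point on the lane floor (3 mm above the bench) in the middle of lane 1's gate line; axes as the dust box: x into the lane. The mouth is 60 mm wide between rounded posts 18 mm wide, 44 mm high, standing from x = -18 to 0 mm; behind it the lane is 72 mm wide and holds one cassette. Upright fingers can follow a cassette into the first 60 mm, which is open above.
- lane2_gate (a point): Point on the lane floor (3 mm above the bench) in the middle of lane 2's gate line; axes as the dust box: x into the lane. The mouth is 60 mm wide between rounded posts 18 mm wide, 44 mm high, standing from x = -18 to 0 mm; behind it the lane is 72 mm wide and holds one cassette. Upright fingers can follow a cassette into the first 60 mm, which is open above.
- gate0_left (a joint): Left flap of the two spring flaps that close lane 0: smooth black plate 32 mm long, 3 mm thick, from 5 to 41 mm above the bench, hinged upright behind the left post, 4 mm behind the gate line. 0 = shut, grows to 1.5 rad as it is pushed into the box; a light spring (about 0.01 N m) shuts it once nothing is in its way, so a cassette's tail must be 36 mm past the gate line.
- gate0_right (a joint): Right flap of the two spring flaps that close lane 0: smooth black plate 32 mm long, 3 mm thick, from 5 to 41 mm above the bench, hinged upright behind the right post, 4 mm behind the gate line. 0 = shut, grows to 1.5 rad as it is pushed into the box; a light spring (about 0.01 N m) shuts it once nothing is in its way, so a cassette's tail must be 36 mm past the gate line.
- gate1_left (a joint): Left flap of the two spring flaps that close lane 1: smooth black plate 32 mm long, 3 mm thick, from 5 to 41 mm above the bench, hinged upright behind the left post, 4 mm behind the gate line. 0 = shut, grows to 1.5 rad as it is pushed into the box; a light spring (about 0.01 N m) shuts it once nothing is in its way, so a cassette's tail must be 36 mm past the gate line.
- gate1_right (a joint): Right flap of the two spring flaps that close lane 1: smooth black plate 32 mm long, 3 mm thick, from 5 to 41 mm above the bench, hinged upright behind the right post, 4 mm behind the gate line. 0 = shut, grows to 1.5 rad as it is pushed into the box; a light spring (about 0.01 N m) shuts it once nothing is in its way, so a cassette's tail must be 36 mm past the gate line.
- gate2_left (a joint): Left flap of the two spring flaps that close lane 2: smooth black plate 32 mm long, 3 mm thick, from 5 to 41 mm above the bench, hinged upright behind the left post, 4 mm behind the gate line. 0 = shut, grows to 1.5 rad as it is pushed into the box; a light spring (about 0.01 N m) shuts it once nothing is in its way, so a cassette's tail must be 36 mm past the gate line.
- gate2_right (a joint): Right flap of the two spring flaps that close lane 2: smooth black plate 32 mm long, 3 mm thick, from 5 to 41 mm above the bench, hinged upright behind the right post, 4 mm behind the gate line. 0 = shut, grows to 1.5 rad as it is pushed into the box; a light spring (about 0.01 N m) shuts it once nothing is in its way, so a cassette's tail must be 36 mm past the gate line.
- cassette_0_center (a point): Centre of board cassette 0, a closed grey plastic case 110 mm long (x) x 50 mm wide (y) x 34 mm high (z), ends bevelled to 26 mm wide over the last 11 mm, 0.1 to 0.22 kg, alike at both ends, lying flat on the bench (centre 17 mm up). May be absent (None).
- cassette_1_center (a point): Centre of board cassette 1, a closed grey plastic case 110 mm long (x) x 50 mm wide (y) x 34 mm high (z), ends bevelled to 26 mm wide over the last 11 mm, 0.1 to 0.22 kg, alike at both ends, lying flat on the bench (centre 17 mm up). May be absent (None).
- cassette_2_center (a point): Centre of board cassette 2, a closed grey plastic case 110 mm long (x) x 50 mm wide (y) x 34 mm high (z), ends bevelled to 26 mm wide over the last 11 mm, 0.1 to 0.22 kg, alike at both ends, lying flat on the bench (centre 17 mm up). May be absent (None).
- bottle_center (a point): Centre (60.5 mm above its base, on its axis) of the white solvent bottle with a pump top: body 58 mm across and 100 mm tall, top 54 mm across, 121 mm tall in all, 0.15 to 0.25 kg. z points from base to top; at first it lies on its side, its top pointing to the right or back towards the robot.
- bottle_mat_top (a point): Middle of the upper face of the round black rubber mat, 100 mm across, 4 mm thick, fixed to the bench.
- flush_cutters: Flush cutters lying on the bench, 43 x 128 x 13 mm, origin at the middle of the underside. To be left alone.
- spare_board: Green spare circuit board lying on the bench between the iron stand and the dust box, 48 x 62 x 10 mm, origin at the middle of the underside. To be left alone.
- marker_pen: Marker pen lying on the bench near its front edge, 12 x 134 x 12 mm, origin at the middle of the underside. To be left alone.

How it is judged:
At the end, for the whole second after the job is handed in: Every cassette present lies flat in a lane, its centre 85 to 115 mm behind the gate line; all six flaps are shut (within 0.12 rad); the bottle stands upright (within 0.1 rad) on the mat, its axis within 24 mm of the mat's middle (x of cassette_0_center in the frame of dust_box between 0.085 and 0.115 m and y of cassette_0_center in the frame of dust_box between -0.115 and 0.115 m and z of cassette_0_center in the frame of dust_box between 0.012 and 0.028 m and x of cassette_1_center in the frame of dust_box between 0.085 and 0.115 m and y of cassette_1_center in the frame of dust_box between -0.115 and 0.115 m and z of cassette_1_center in the frame of dust_box between 0.012 and 0.028 m and x of cassette_2_center in the frame of dust_box between 0.085 and 0.115 m and y of cassette_2_center in the frame of dust_box between -0.115 and 0.115 m and z of cassette_2_center in the frame of dust_box between 0.012 and 0.028 m and value of joint each of gate0_left, gate0_right, gate1_left, gate1_right, gate2_left, gate2_right below 0.12 rad and angle between bottle_center's own z axis and vertical below 0.1 rad and horizontal distance between bottle_center and bottle_mat_top below 0.024 m and height (world z) of bottle_center between 0.058 and 0.071 m); the robot touches nothing.
It fails at once if the flush cutters is shoved more than 30 mm (distance of flush_cutters from where it was at the start of the episode above 0.03 m).
It fails at once if the spare board is shoved more than 30 mm (distance of spare_board from where it was at the start of the episode above 0.03 m).
It fails at once if the marker pen is shoved more than 30 mm (distance of marker_pen from where it was at the start of the episode above 0.03 m).
Of cassette_0, cassette_1, cassette_2 only 2 to 3 are there at a start; the rules pass over those that are not, and their reading is None.
At some moment in a run one of cassette_0, cassette_1, cassette_2 may be knocked a few centimetres aside while the robot is not near it.
It also fails if it takes over 210 s, if anything falls off the work surface, if the arm or the gripper's body presses on something with over 40 N, if the wrist force passes 120 N, or if a joint passes its speed limit or range.

### The arm

A 6-joint arm with a two-finger parallel gripper is mounted at the origin on a cart in front of the work surface, level with it; the furniture and walls round the work are solid. World frame = base frame: x ahead of the robot, y to its left, z up, the work surface at z = 0. Lengths are in m, angles in rad, forces in N, time in s.
With the tool pointing down it reaches from about 0.3 to 0.775 m from the base axis. Payload 14.6 kg.
Tool frame: the origin (TCP) lies midway between the tips of the shut fingers; the grasp point (between the pads) lies 19 mm behind it; z points along the fingers, y is the line along which they close (so a half turn about z gives the same grasp; the last joint's range is limited). The gripper opens to 85 mm and grips with 20 to 120 N. Pads are 22 mm wide; open, the fingers measure 114 mm over their backs; the gripper's body (76 mm by 85 mm) begins 54 mm behind the grasp point. The pads swing forward as they close: fully open they stand 13 mm farther back than shut.
Start: joints at [-1.189, 0.3, 1.521, -0, 1.321, -0.067], TCP at [0.239, -0.496, 0.231] pointing down, gripper open.
Joint ranges: [-3.03, 3.03], [-0.79, 2.21], [0.23, 2.52], [-1.04, 4.18], [0, 3.07], [-2.55, 2.55]. Speed limits (rad/s): [2.22, 2.22, 2.57, 3.14, 3.14, 3.14].

### API

Orientations are given as a unit quaternion [x, y, z, w].
In Python, from cell import ctrl gives the robot as it stands. The module is installed in compiled form; this text tells all that it offers.
- The arm moves only by the tool arm_command, never from a script. Its argument "deltas" is a list of rows, each a list of 7 numbers: the turn, a rotation vector about the tool's x, y, z each as a share of 2 pi rad, from -1 to 1, then the shift along the tool's x, y, z each as a share of 0.1 m, from -1 to 1, then the opening, from 0 (shut) to 1 (fully open). A call has 1 to 5 rows; each row is the pose to reach, as a shift and turn from the pose commanded when the call began, along the tool's axes at that moment, turning the shorter way round; what a row does not reach only later rows make up. A row lasts 1/8 s, in which the tool goes at most 62.5 mm and 10.7 degrees, less where a joint would pass 70% of its speed; a pose out of reach is approached as far as the arm can. A call with a number of a shift or a turn outside -1 to 1 is refused whole. A call with a gripper value outside its range is refused whole. The fingers move at their own pace and stop on an object; "newtons" is the grip in N (left out, the last holds). Time passes only in rows, so rows that repeat a pose let the fingers close. It gives the time, the measured TCP pose, the force, the opening and the grip force at its end, in the units of the state.
- ctrl.sense(): the state, without advancing time (a new reading comes with each control period).
- ctrl.read_camera(name): name is "scene" or "top"; returns a dict with "frame" (400x640x3 uint8, blue, green, red), "depth" (400x640 float32, m along the optical axis (not along the pixel's ray), 0 where there is no reading), "camera_matrix" (3x3 intrinsics, pixels), "distortion" ([k1, k2, p1, p2, k3] as OpenCV has them; the pictures are not rectified), "R" (3x3) and "t" (3): a world point X has camera coordinates R X + t. Camera axes: x right, y down, z forward; pixel columns grow to the right and rows downward; lengths in m; the calibration is good to about 2 mm. A picture is of the moment at which its call begins.
- ctrl.job_done(): hands the job in; it is judged then, once.
Trained networks look in a picture, given as the dict that the camera call returned (one of the last four; its "shot" number tells which), for a name from the list of things; names that differ only in an ending like _2 or _b are one class to them, and where a whole thing is asked for, a point or a joint stands for the part that bears it (a point fixed in the world has none). Each returns a list of dicts, best first, with "score" (0 to 1); they miss things now and then, are a little off and sometimes report something else, mostly with a low value. They report only what shows in the picture. A call takes as long as a camera call.
- ctrl.boxes_of(picture, thing): "bbox" ([left, top, right, bottom] in pixels, round what is visible of it).
- ctrl.place_of(picture, thing): "location" ([row, column] in pixels: a listed point, or the origin of a listed thing).
The state is a dict: "t": time; "joint_pos": joint angles; "joint_vel": joint speeds; "joint_torque": joint torques, N m; "eef_pos": TCP position; "eef_rot": TCP orientation; "contact_force": force on the tool from outside, world axes, zero at the start; "ft_torque": the same for the moment, N m; "opening": finger opening in m; "gripper_force": force on a finger pad.
Only numpy, scipy, OpenCV 4.12 (cv2) and the standard library are available. Lean on these libraries where they do the work, as an engineer would, in place of code of your own. Each camera call takes 0.05 s, during which the arm holds its last target. There are 200 camera calls.

## Working session

There is one attempt and no reset: what is moved stays moved. The work goes in short steps, Python scripts to look and compute and a tool call to move; the robot and the scene stay as the last step left them, time stands still between calls to the robot, and variables do not carry over. Pictures are saved under pics/ and viewed, at most 14 in all, crops included, and the job is handed in when it is done.

Besides the shell and the picture viewer there is one more tool, called after "Emit:" by a JSON object that holds its "method" and its "body", one argument or row to a line. arm_command: Moves the arm, as the interface text tells. Its arguments: {"type":"object","properties":{"deltas":{"type":"array","items":{"type":"array","items":{"type":"number"}}},"newtons":{"type":"number"}},"required":["deltas"]}

```bash
mkdir -p pics
cat > h.py <<'E'
import numpy as np, cv2
from cell import ctrl
from scipy.spatial.transform import Rotation as Ro
def ray(p,u,v):
    n=cv2.undistortPoints(np.array([[[u,v]]],float),np.array(p["camera_matrix"]),np.array(p["distortion"]))[0,0]
    R=np.array(p["R"]);t=np.array(p["t"]).ravel()
    return -R.T@t, R.T@np.array([n[0],n[1],1.])
def at_z(p,u,v,z):
    o,d=ray(p,u,v); return o+d*(z-o[2])/d[2]
def cloud(p):
    H,W=p["depth"].shape
    vv,uu=np.mgrid[0:H,0:W]
    n=cv2.undistortPoints(np.stack([uu,vv],-1).reshape(-1,1,2).astype(float),np.array(p["camera_matrix"]),np.array(p["distortion"]))[:,0]
    d=p["depth"].reshape(-1,1)
    c=np.hstack([n*d,d])
    X=(c-np.array(p["t"]).ravel())@np.array(p["R"])
    X[d[:,0]<=0]=np.nan
    return X.reshape(H,W,3)
E
python3 - <<'E'
from h import *
s=ctrl.sense();print(s["t"],s["eef_pos"],s["eef_rot"],s["opening"])
for n in ["top","scene"]:
    p=ctrl.read_camera(n);cv2.imwrite(f"pics/{n}0.png",p["frame"]);np.save(f"{n}0.npy",cloud(p))
    o,_=ray(p,320,200);print(n,"cam at",o.round(3))
    for th,z in [("dust_box",0),("lane0_gate",.003),("lane1_gate",.003),("lane2_gate",.003),("cassette_0_center",.017),("bottle_center",.029),("bottle_mat_top",.004),("flush_cutters",0),("spare_board",0),("marker_pen",0)]:
        for r in ctrl.place_of(p,th)[:4]:
            v,u=r["location"];print(th,round(r["score"],2),[int(v),int(u)],at_z(p,u,v,z).round(3))
E
```

```text
0.0 [ 0.2385142  -0.49532422  0.23070499] [ 9.74929701e-01  2.22512315e-01 -1.06730023e-04 -5.80516497e-04] 0.08561029592356528
top cam at [ 0.353 -0.018  1.379]
lane0_gate 0.92 [222, 212] [0.441 0.299 0.003]
lane1_gate 0.77 [205, 232] [0.494 0.24  0.003]
cassette_0_center 0.79 [220, 382] [ 0.452 -0.212  0.017]
bottle_center 0.74 [208, 441] [ 0.49  -0.387  0.029]
bottle_mat_top 0.61 [163, 387] [ 0.629 -0.229  0.004]
flush_cutters 0.59 [221, 386] [ 0.449 -0.226  0.   ]
flush_cutters 0.48 [160, 432] [ 0.639 -0.367  0.   ]
spare_board 0.73 [165, 300] [0.618 0.038 0.   ]
marker_pen 0.58 [260, 397] [ 0.333 -0.258  0.   ]
scene cam at [-0.554  0.625  0.666]
dust_box 0.88 [238, 238] [0.484 0.239 0.   ]
lane1_gate 0.6 [236, 240] [0.486 0.232 0.003]
lane2_gate 0.97 [224, 253] [0.525 0.174 0.003]
bottle_center 0.4 [200, 283] [0.562 0.059 0.029]
spare_board 0.43 [200, 284] [0.612 0.032 0.   ]
```

Run:
```python
import cv2
a=cv2.imread("pics/top0.png");cv2.imwrite("pics/t0c.png",cv2.resize(a[80:330,130:500],None,fx=2.16,fy=2.16,interpolation=cv2.INTER_CUBIC))
```

```text
(no output)
```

View pics/t0c.png

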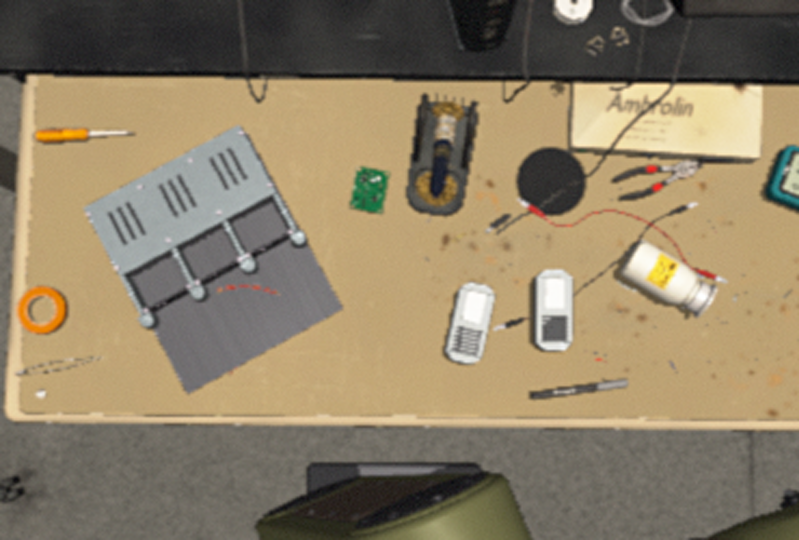

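View pics/scene0.png

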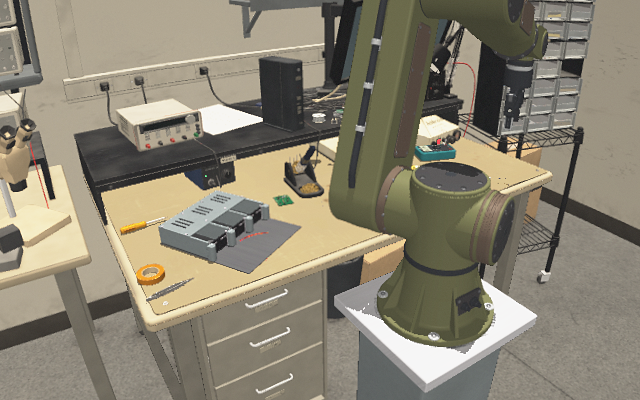

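The top view shows two cassettes, at about pixels (347,229) and (385,223). The bottle lies at (439,207) with its top to the right and back, the mat is at (385,163), and the box is at upper left with its lanes pointing up-left. Next I measure exact poses from depth.

```bash
cat >> h.py <<'E'
def comps(X,lo,hi,reg,amin=30):
    m=((X[...,2]>lo)&(X[...,2]<hi)&(X[...,0]>reg[0])&(X[...,0]<reg[1])&(X[...,1]>reg[2])&(X[...,1]<reg[3])).astype(np.uint8)
    n,l,st,c=cv2.connectedComponentsWithStats(m)
    for i in range(1,n):
        if st[i,4]>=amin:
            P=X[l==i]; r=cv2.minAreaRect((P[:,:2]*1000).astype(np.float32))
            (cx,cy),(w,h),a=r
            if w<h: a+=90; w,h=h,w
            yield P,dict(c=[round(cx),round(cy)],size=[round(w),round(h)],yaw=round((a+90)%180-90,1),z=np.percentile(P[:,2],[5,50,95]).round(3),n=len(P))
def cassettes(p=None,reg=(.25,.7,-.5,.1)):
    p=p or ctrl.read_camera("top")
    return [d for P,d in comps(cloud(p),.024,.045,reg) if 80<d["size"][0]<125 and 35<d["size"][1]<60]
E
python3 - <<'E'
from h import *
X=np.load("top0.npy")
for P,d in comps(X,.008,.2,(.2,.8,-.6,.6)): print(d)
print("high")
for P,d in comps(X,.024,.07,(.25,.8,-.5,.1)): print(d)
print("box")
for P,d in comps(X,.035,.07,(.3,.85,.05,.6),5): print(d)
print("plate")
m=np.abs(X[...,2]-.003)<.004
for n in range(0): pass
# bottle axis
for P,d in comps(X,.02,.09,(.35,.65,-.52,-.29)):
    c=P.mean(0);_,_,V=np.linalg.svd(P[:,:2]-c[:2],full_matrices=False);ax=V[0]*(-1 if V[0][1]>0 else 1)
    s=(P[:,:2]-c[:2])@ax;print("bottle",c,ax,np.degrees(np.arctan2(ax[1],ax[0])),s.min(),s.max())
    for a in np.arange(s.min(),s.max(),.01):
        q=P[(s>=a)&(s<a+.01)];
        w=(q[:,:2]-c[:2])@np.array([-ax[1],ax[0]]);print(round(a,3),w.min().round(3),w.max().round(3),q[:,2].max().round(3))
E
```

```text
{'c': [690, -29], 'size': [1141, 220], 'yaw': 90.0, 'z': array([0.032, 0.145, 0.152]), 'n': 14588}
{'c': [654, -65], 'size': [161, 88], 'yaw': -6.9, 'z': array([0.01 , 0.023, 0.151]), 'n': 1368}
{'c': [685, 466], 'size': [78, 20], 'yaw': -83.7, 'z': array([0.011, 0.017, 0.022]), 'n': 143}
{'c': [554, 272], 'size': [251, 188], 'yaw': -60.5, 'z': array([0.027, 0.052, 0.057]), 'n': 3674}
{'c': [643, -348], 'size': [82, 12], 'yaw': -76.6, 'z': array([0.009, 0.012, 0.016]), 'n': 75}
{'c': [613, -353], 'size': [73, 12], 'yaw': -69.6, 'z': array([0.008, 0.012, 0.016]), 'n': 69}
{'c': [515, -350], 'size': [189, 126], 'yaw': 78.0, 'z': array([0.016, 0.05 , 0.059]), 'n': 899}
{'c': [544, -132], 'size': [37, 10], 'yaw': -56.2, 'z': array([0.154, 0.159, 0.163]), 'n': 42}
{'c': [444, -223], 'size': [107, 55], 'yaw': -0.8, 'z': array([0.027, 0.033, 0.039]), 'n': 615}
{'c': [424, -106], 'size': [109, 50], 'yaw': -11.5, 'z': array([0.028, 0.034, 0.039]), 'n': 610}
{'c': [436, 486], 'size': [67, 63], 'yaw': -88.6, 'z': array([0.01 , 0.015, 0.021]), 'n': 289}
{'c': [339, -280], 'size': [63, 11], 'yaw'
[... 1060 characters left out ...]
'z': array([0.037, 0.045, 0.057]), 'n': 7}
{'c': [553, 273], 'size': [250, 187], 'yaw': -60.1, 'z': array([0.044, 0.052, 0.057]), 'n': 3408}
{'c': [497, 226], 'size': [21, 4], 'yaw': -68.1, 'z': array([0.036, 0.042, 0.046]), 'n': 11}
plate
bottle [ 0.48756781 -0.37172552  0.04924959] [-0.51182212 -0.85909145] -120.78527660493225 -0.058130000614830674 0.06479103664248143
-0.058 -0.025 0.034 0.063
-0.048 -0.025 0.03 0.062
-0.038 -0.024 0.031 0.061
-0.028 -0.025 0.032 0.062
-0.018 -0.025 0.03 0.064
-0.008 -0.026 0.032 0.062
0.002 -0.025 0.032 0.061
0.012 -0.025 0.032 0.062
0.022 -0.022 0.027 0.059
0.032 -0.019 0.026 0.056
0.042 -0.017 0.024 0.054
0.052 -0.023 0.025 0.058
0.062 -0.022 0.026 0.06
```

```bash
cat >> h.py <<'E'
BO=np.array([.489,.235]); BY=30.
def down(psi):  # tool down, tool x heading psi deg
    a=np.radians(psi);x=np.array([np.cos(a),np.sin(a),0]);z=np.array([0,0,-1.]);return Ro.from_matrix(np.stack([x,np.cross(z,x),z],1))
def box(x,y,z=None):
    a=np.radians(BY);q=BO+np.array([[np.cos(a),-np.sin(a)],[np.sin(a),np.cos(a)]])@[x,y]
    return q if z is None else np.array([*q,z])
def plan(wps,start=None,step=.0625):
    if start is None:
        s=ctrl.sense();p=np.array(s["eef_pos"]);R=Ro.from_quat(s["eef_rot"])
    else: p,R=start
    for pt,Rt,label in wps:
        pt=np.array(pt,float);print("#",label,pt.round(3))
        for k in range(12):
            d=R.inv().apply(pt-p);rv=(R.inv()*Rt).as_rotvec()
            if np.linalg.norm(d)<.0008 and np.linalg.norm(rv)<.004: break
            f=min(1,.1/max(1e-9,np.abs(d).max())); g=min(1,np.radians(53)/max(1e-9,np.linalg.norm(rv)))
            t=np.r_[rv*g/(2*np.pi),d*f/.1].round(3)
            n=int(min(5,max(np.ceil(np.linalg.norm(d*f)/step),np.ceil(np.degrees(np.linalg.norm(rv*g))/10.7))))
            print("  ",(t+0).tolist(),"rows",n)
            p=p+R.apply(t[3:]*.1);R=R*Ro.from_rotvec(t[:3]*2*np.pi)
    return p,R
E
python3 - <<'E'
from h import *
print(cassettes())
plan([((.3946,-.1,.12),down(-11.5),"above A"),((.3946,-.1,.008),down(-11.5),"down")])
E
```

```text
[{'c': [444, -220], 'size': [107, 50], 'yaw': -1.2, 'z': array([0.028, 0.034, 0.039]), 'n': 600}, {'c': [425, -107], 'size': [110, 50], 'yaw': -12.2, 'z': array([0.028, 0.034, 0.038]), 'n': 601}]
# above A [ 0.395 -0.1    0.12 ]
   [0.0, 0.0, 0.103, 1.0, -0.925, 0.356] rows 4
   [0.0, 0.0, 0.0, 0.179, -1.0, 0.266] rows 2
   [0.0, 0.0, 0.0, 0.179, -1.0, 0.266] rows 2
   [0.0, 0.0, 0.0, 0.152, -0.844, 0.225] rows 2
# down [ 0.395 -0.1    0.008]
   [0.0, 0.0, 0.0, 0.0, 0.0, 1.0] rows 2
   [0.0, 0.0, 0.0, 0.0, 0.0, 0.12] rows 1
```

Emit:
{"method": "arm_command", "body": {
  "deltas": [
    [0,0,0.103,1,-0.925,0.356,1],
    [0,0,0.103,1,-0.925,0.356,1],
    [0,0,0.103,1,-0.925,0.356,1],
    [0,0,0.103,1,-0.925,0.356,1]
  ]
}}

```text
t: 1.65
eef_pos: [0.2891, -0.3676, 0.1956]
eef_rot: [0.995, -0.1, -0.0, -0.0]
contact_force: [0.5, 0.0, 0.3]
opening: 0.0855
gripper_force: 0.0
```

Emit:
{"method": "arm_command", "body": {
  "deltas": [
    [0,0,0,0.179,-1,0.266,1],
    [0,0,0,0.179,-1,0.266,1]
  ]
}}

```text
t: 1.9
eef_pos: [0.326, -0.2726, 0.1686]
eef_rot: [0.995, -0.099, -0.0, -0.0]
contact_force: [0.5, -0.6, 0.4]
opening: 0.0857
gripper_force: 0.0
```

Emit:
{"method": "arm_command", "body": {
  "deltas": [
    [0,0,0,0.179,-1,0.266,1],
    [0,0,0,0.179,-1,0.266,1]
  ]
}}

```text
t: 2.15
eef_pos: [0.3634, -0.1778, 0.1421]
eef_rot: [0.995, -0.099, 0.0, -0.0]
contact_force: [0.0, -0.9, 0.1]
opening: 0.0855
gripper_force: 0.0
```

Emit:
{"method": "arm_command", "body": {
  "deltas": [
    [0,0,0,0.152,-0.844,0.225,1],
    [0,0,0,0.152,-0.844,0.225,1],
    [0,0,0,0.152,-0.844,0.225,1]
  ]
}}

```text
t: 2.52
eef_pos: [0.3948, -0.0988, 0.1197]
eef_rot: [0.995, -0.098, -0.0, -0.0]
contact_force: [-0.2, 0.0, 0.3]
opening: 0.0854
gripper_force: 0.0
```

Run:
```python
from h import *
s=ctrl.sense();print(s["t"],s["eef_pos"],s["contact_force"],s["joint_pos"])
p=ctrl.read_camera("top");cv2.imwrite("pics/t1.png",p["frame"]);print(cassettes(p))
X=cloud(p); f=p["frame"]
plan([((.3956,-.1006,.008),down(-12),"down")])
```

```text
2.525 [ 0.3948205  -0.09875463  0.11969526] [-0.24307737  0.03123835  0.27314728] [-3.35185140e-01  1.23366035e-01  2.02240728e+00  7.28150314e-05
  9.96505935e-01  1.43111761e+00]
[{'c': [444, -220], 'size': [108, 51], 'yaw': -2.7, 'z': array([0.029, 0.034, 0.038]), 'n': 516}]
# down [ 0.396 -0.101  0.008]
   [0.0, 0.0, 0.002, 0.009, 0.006, 1.0] rows 2
   [0.0, 0.0, 0.0, 0.001, 0.001, 0.12] rows 1
```

Emit:
{"method": "arm_command", "body": {
  "deltas": [
    [0,0,0.002,0.009,0.006,0.5,1],
    [0,0,0.002,0.009,0.006,1,1],
    [0,0,0.002,0.009,0.006,1,1]
  ]
}}

```text
t: 2.95
eef_pos: [0.3936, -0.1011, 0.0182]
eef_rot: [0.994, -0.106, -0.003, -0.001]
contact_force: [-0.2, 0.3, 0.5]
opening: 0.0851
gripper_force: 0.0
```

Emit:
{"method": "arm_command", "body": {
  "deltas": [
    [0,0,0,0,0,0.12,1],
    [0,0,0,0,0,0.12,0],
    [0,0,0,0,0,0.12,0],
    [0,0,0,0,0,0.12,0],
    [0,0,0,0,0,0.12,0]
  ],
  "newtons": 60
}}

```text
t: 3.58
eef_pos: [0.396, -0.1011, 0.0092]
eef_rot: [0.994, -0.105, 0.001, 0.0]
contact_force: [-3.5, -0.4, 11.0]
opening: 0.0491
gripper_force: 61.6
```

Emit:
{"method": "arm_command", "body": {
  "deltas": [
    [0,0,0,0,0,0,0],
    [0,0,0,0,0,-0.2,0],
    [0,0,0,0,0,-0.6,0],
    [0,0,0,0,0,-0.8,0]
  ]
}}

```text
t: 4.08
eef_pos: [0.3959, -0.1009, 0.0903]
eef_rot: [0.994, -0.105, 0.001, 0.0]
contact_force: [-0.2, -0.3, -2.8]
opening: 0.0489
gripper_force: 63.2
```

Run:
```python
from h import *
s=ctrl.sense();print(s["t"],s["opening"],s["eef_pos"])
y=-.078
plan([(box(-.095,y,.085),down(30),"over apron"),(box(-.095,y,.0125),down(30),"lower"),(box(-.034,y,.012),down(30),"in"),])
```

```text
4.075 0.0488705605800258 [ 0.39594713 -0.10094463  0.09030233]
# over apron [0.446 0.12  0.085]
   [0.0, 0.0, -0.117, 0.011, -1.0, 0.023] rows 4
   [0.0, 0.0, 0.0, 0.858, -0.929, 0.029] rows 3
# lower [0.446 0.12  0.012]
   [0.0, 0.0, 0.0, -0.001, -0.001, 0.725] rows 2
# in [0.499 0.15  0.012]
   [0.0, 0.0, 0.0, 0.61, 0.0, 0.006] rows 1
```

Emit:
{"method": "arm_command", "body": {
  "deltas": [
    [0,0,-0.117,0.011,-1,0.023,0],
    [0,0,-0.117,0.011,-1,0.023,0],
    [0,0,-0.117,0.011,-1,0.023,0],
    [0,0,-0.117,0.011,-1,0.023,0],
    [0,0,-0.117,0.011,-1,0.023,0]
  ]
}}

```text
t: 4.7
eef_pos: [0.4174, -0.0031, 0.0861]
eef_rot: [0.966, 0.259, 0.0, 0.0]
contact_force: [-0.4, -0.1, -1.9]
opening: 0.0486
gripper_force: 63.2
```

Emit:
{"method": "arm_command", "body": {
  "deltas": [
    [0,0,0,0.4,-0.45,0.029,0],
    [0,0,0,0.858,-0.929,0.029,0],
    [0,0,0,0.858,-0.929,0.029,0],
    [0,0,0,0.858,-0.929,0.029,0]
  ]
}}

```text
t: 5.2
eef_pos: [0.445, 0.12, 0.0828]
eef_rot: [0.966, 0.258, -0.0, 0.0]
contact_force: [0.3, 0.6, -2.8]
opening: 0.0491
gripper_force: 63.4
```

Run:
```python
from h import *
p=ctrl.read_camera("top");s=ctrl.sense();print(s["t"],s["eef_pos"])
cv2.imwrite("pics/t2.png",cv2.resize(p["frame"][110:290,160:360],None,fx=3,fy=3));print(cassettes(p))
f=p["frame"]; q=ctrl.read_camera("scene");cv2.imwrite("pics/s2.png",cv2.resize(q["frame"][150:330,130:380],None,fx=3,fy=3))
y=-.078
plan([(box(-.095,y,.0127),down(30),"lower"),(box(-.034,y,.0125),down(30),"in"),])
```

```text
5.25 [0.44498963 0.11946095 0.08284093]
[{'c': [444, -221], 'size': [107, 50], 'yaw': -1.1, 'z': array([0.029, 0.034, 0.038]), 'n': 595}]
# lower [0.446 0.12  0.013]
   [0.0, 0.0, 0.0, 0.01, -0.003, 0.702] rows 2
# in [0.499 0.15  0.012]
   [0.0, 0.0, 0.0, 0.61, -0.002, 0.002] rows 1
```

View pics/s2.png

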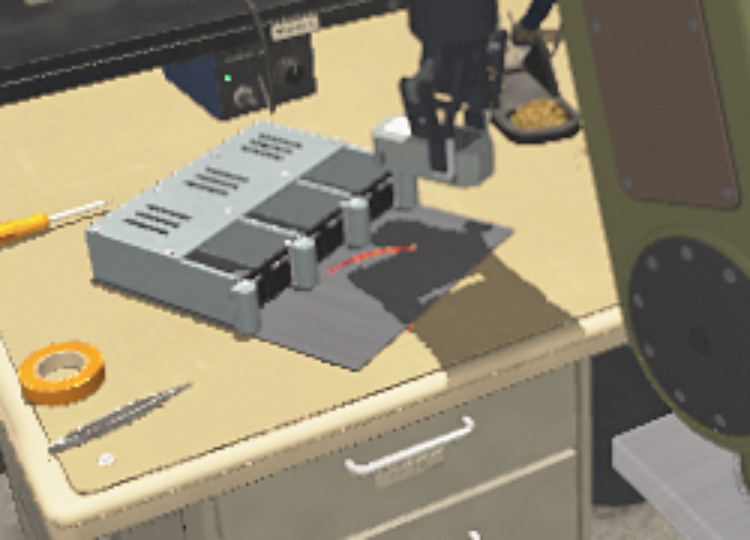

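The scene crop shows the cassette held level over lane 2's apron (about pixel (435,160)). I'll lower it and slide the nose into the gate.

Emit:
{"method": "arm_command", "body": {
  "deltas": [
    [0,0,0,0.01,-0.003,0.35,0],
    [0,0,0,0.01,-0.003,0.6,0],
    [0,0,0,0.01,-0.003,0.702,0],
    [0,0,0,0.01,-0.003,0.702,0]
  ]
}}

```text
t: 5.8
eef_pos: [0.4461, 0.1202, 0.0128]
eef_rot: [0.966, 0.258, 0.0, 0.0]
contact_force: [0.7, 0.4, -1.8]
opening: 0.0493
gripper_force: 65.0
```

Emit:
{"method": "arm_command", "body": {
  "deltas": [
    [0,0,0,0.15,-0.002,0,0],
    [0,0,0,0.3,-0.002,0,0],
    [0,0,0,0.45,-0.002,0,0],
    [0,0,0,0.61,-0.002,0,0],
    [0,0,0,0.61,-0.002,0,0]
  ]
}}

```text
t: 6.42
eef_pos: [0.4994, 0.1515, 0.0132]
eef_rot: [0.966, 0.259, 0.001, 0.0]
contact_force: [0.0, -1.0, -1.7]
opening: 0.0487
gripper_force: 65.0
```

Run:
```python
from h import *
p=ctrl.read_camera("top");s=ctrl.sense();print(s["t"],s["eef_pos"],s["contact_force"],s["ft_torque"])
q=ctrl.read_camera("scene");a=cv2.resize(q["frame"][150:290,180:330],None,fx=3,fy=3);b=cv2.resize(p["frame"][130:270,190:340],None,fx=3,fy=3)
cv2.imwrite("pics/s3.png",np.hstack([a,b])[:,:800])
```

```text
6.475 [0.4986817  0.15125092 0.01295912] [-0.15861787 -0.50919244 -2.4107794 ] [-0.04022044 -0.02450209  0.01144555]
```

View pics/s3.png

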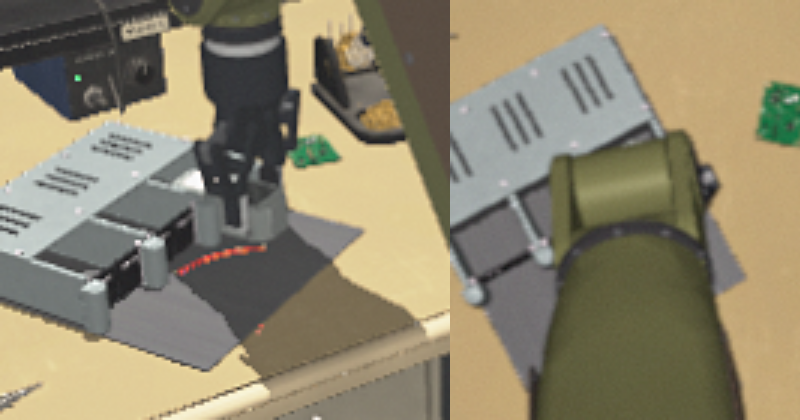

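The nose is between lane 2's posts with no side load. Next: release, back off, shut the fingers and push.

Emit:
{"method": "arm_command", "body": {
  "deltas": [
    [0,0,0,0,0,0.005,1],
    [0,0,0,0,0,0.005,1],
    [0,0,0,0,0,0.005,1],
    [0,0,0,0,0,0.005,1]
  ]
}}

```text
t: 7.02
eef_pos: [0.4986, 0.1516, 0.0121]
eef_rot: [0.966, 0.259, 0.0, 0.0]
contact_force: [0.3, -0.1, -0.0]
opening: 0.0854
gripper_force: 0.0
```

Emit:
{"method": "arm_command", "body": {
  "deltas": [
    [0,0,0,-0.2,0,0,1],
    [0,0,0,-0.62,0,0,1],
    [0,0,0,-0.62,0,0,0],
    [0,0,0,-0.62,0,0,0],
    [0,0,0,-0.62,0,0,0]
  ]
}}

```text
t: 7.65
eef_pos: [0.4456, 0.1209, 0.0122]
eef_rot: [0.966, 0.259, 0.0, 0.0]
contact_force: [-0.1, -0.7, -0.4]
opening: 0.0321
gripper_force: 0.0
```

Run:
```python
from h import *
s=ctrl.sense();print(s["t"],s["opening"],s["eef_pos"])
plan([(box(-.002,-.078,.013),down(30),"push1"),(box(.033,-.078,.013),down(30),"push2")])
for P,d in comps(cloud(ctrl.read_camera("top")),.024,.046,(.4,.65,.05,.25),20): print(d)
```

```text
7.65 0.03212229672432263 [0.44563177 0.12087707 0.01220048]
# push1 [0.526 0.166 0.013]
   [0.0, 0.0, 0.0, 0.926, 0.009, -0.007] rows 2
# push2 [0.557 0.184 0.013]
   [0.0, 0.0, 0.0, 0.35, 0.001, 0.0] rows 1
{'c': [532, 172], 'size': [85, 76], 'yaw': 57.5, 'z': array([0.032, 0.037, 0.044]), 'n': 481}
{'c': [497, 225], 'size': [53, 11], 'yaw': -69.6, 'z': array([0.028, 0.038, 0.045]), 'n': 30}
```

Emit:
{"method": "arm_command", "body": {
  "deltas": [
    [0,0,0,0,0,0,0],
    [0,0,0,0,0,0,0],
    [0,0,0,0,0,0,0]
  ]
}}

```text
t: 8.07
eef_pos: [0.445, 0.1206, 0.0121]
eef_rot: [0.966, 0.259, -0.0, -0.0]
contact_force: [0.8, 0.0, -0.5]
opening: 0.0001
gripper_force: 0.0
```

Emit:
{"method": "arm_command", "body": {
  "deltas": [
    [0,0,0,0.2,0.009,-0.007,0],
    [0,0,0,0.35,0.009,-0.007,0],
    [0,0,0,0.5,0.009,-0.007,0],
    [0,0,0,0.65,0.009,-0.007,0],
    [0,0,0,0.8,0.009,-0.007,0]
  ]
}}

```text
t: 8.7
eef_pos: [0.5148, 0.16, 0.0127]
eef_rot: [0.966, 0.259, -0.0, 0.0]
contact_force: [-2.2, -1.3, 2.1]
opening: 0.0
gripper_force: 1.2
```

Emit:
{"method": "arm_command", "body": {
  "deltas": [
    [0,0,0,0.12,0,0,0],
    [0,0,0,0.24,0,0,0],
    [0,0,0,0.36,0,0,0],
    [0,0,0,0.42,0,0,0],
    [0,0,0,0.46,0,0,0]
  ]
}}

```text
t: 9.32
eef_pos: [0.5546, 0.1829, 0.0127]
eef_rot: [0.966, 0.259, -0.0, 0.0]
contact_force: [-1.7, -0.9, 0.6]
opening: -0.0001
gripper_force: 1.1
```

Run:
```python
from h import *
s=ctrl.sense();print(s["t"],s["opening"],s["eef_pos"],s["contact_force"])
d=np.array(s["eef_pos"][:2])-BO;a=np.radians(30);print(d@[np.cos(a),np.sin(a)],d@[-np.sin(a),np.cos(a)])
q=ctrl.read_camera("scene");cv2.imwrite("pics/s4.png",cv2.resize(q["frame"][140:290,180:350],None,fx=3.5,fy=3.5))
```

```text
9.325 -0.00013719503623421756 [0.55461393 0.18293975 0.01271   ] [-1.66430401 -0.9461788   0.64624321]
0.030793211700093106 -0.07789246277436286
```

View pics/s4.png

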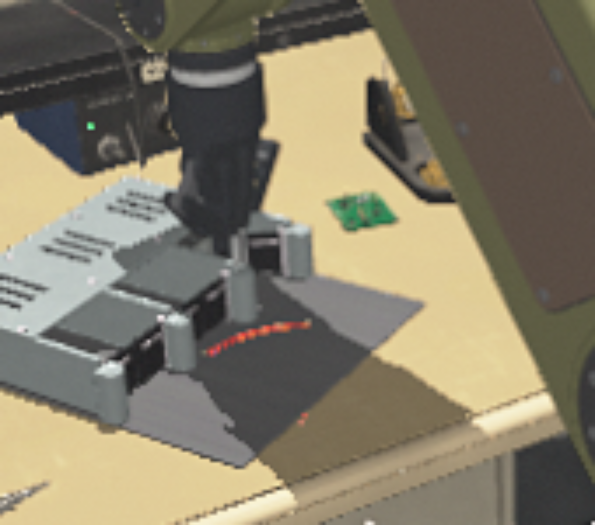

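Fingers followed the cassette in behind lane 2's gate. I'll push a few mm more, then lift straight up.

Emit:
{"method": "arm_command", "body": {
  "deltas": [
    [0,0,0,0.02,0,0,0],
    [0,0,0,0.04,0,0,0],
    [0,0,0,0.04,0,0,0]
  ]
}}

```text
t: 9.75
eef_pos: [0.5581, 0.1849, 0.0128]
eef_rot: [0.966, 0.259, 0.0, -0.0]
contact_force: [-0.6, -0.5, -0.6]
opening: -0.0
gripper_force: 0.2
```

Emit:
{"method": "arm_command", "body": {
  "deltas": [
    [0,0,0,-0.01,0,0,0],
    [0,0,0,-0.01,0,-0.3,0],
    [0,0,0,-0.01,0,-0.8,0],
    [0,0,0,-0.01,0,-1,0]
  ]
}}

```text
t: 10.25
eef_pos: [0.5579, 0.1845, 0.1158]
eef_rot: [0.966, 0.259, 0.002, 0.0]
contact_force: [-0.2, -0.4, 0.0]
opening: -0.0007
gripper_force: 0.0
```

Run:
```python
from h import *
s=ctrl.sense();print(s["t"],s["eef_pos"])
p=ctrl.read_camera("top");c=cassettes(p)
print(c)
y=c[0]["yaw"];a=np.radians(y);g=np.array(c[0]["c"])/1000-.03*np.array([np.cos(a),np.sin(a)])
plan([((*g,.12),down(y),"above B"),((*g,.009),down(y),"down")])
```

```text
10.25 [0.55793594 0.18451854 0.11581057]
[{'c': [444, -221], 'size': [108, 51], 'yaw': -1.1, 'z': array([0.029, 0.034, 0.039]), 'n': 600}]
# above B [ 0.414 -0.22   0.12 ]
   [0.0, -0.001, 0.086, -1.0, 0.849, -0.012] rows 3
   [0.0, 0.0, 0.0, -0.338, 1.0, -0.006] rows 2
   [0.0, 0.0, 0.0, -0.339, 1.0, -0.006] rows 2
   [0.0, 0.0, 0.0, -0.281, 0.831, -0.005] rows 2
# down [ 0.414 -0.22   0.009]
   [0.0, 0.0, 0.0, 0.0, 0.0, 1.0] rows 2
   [0.0, 0.0, 0.0, 0.0, 0.0, 0.11] rows 1
```

Emit:
{"method": "arm_command", "body": {
  "deltas": [
    [0,0,0.086,-1,0.849,-0.012,0],
    [0,0,0.086,-1,0.849,-0.012,1],
    [0,0,0.086,-1,0.849,-0.012,1],
    [0,0,0.086,-1,0.849,-0.012,1]
  ]
}}

```text
t: 10.8
eef_pos: [0.5128, 0.0602, 0.1138]
eef_rot: [1.0, -0.008, -0.0, -0.0]
contact_force: [-0.6, 0.0, -0.5]
opening: 0.0543
gripper_force: 0.0
```

Emit:
{"method": "arm_command", "body": {
  "deltas": [
    [0,0,0,-0.338,1,-0.006,1],
    [0,0,0,-0.338,1,-0.006,1]
  ]
}}

```text
t: 11.05
eef_pos: [0.4771, -0.0393, 0.1142]
eef_rot: [1.0, -0.005, -0.0, 0.0]
contact_force: [1.2, -0.1, 0.4]
opening: 0.0852
gripper_force: 0.0
```

Emit:
{"method": "arm_command", "body": {
  "deltas": [
    [0,0,0,-0.339,1,-0.006,1],
    [0,0,0,-0.339,1,-0.006,1]
  ]
}}

```text
t: 11.3
eef_pos: [0.4416, -0.1393, 0.115]
eef_rot: [1.0, -0.006, 0.0, 0.0]
contact_force: [-0.3, 0.1, -0.1]
opening: 0.0857
gripper_force: 0.0
```

Emit:
{"method": "arm_command", "body": {
  "deltas": [
    [0,0,0,-0.281,0.831,-0.005,1],
    [0,0,0,-0.281,0.831,-0.005,1],
    [0,0,0,-0.281,0.831,-0.005,1]
  ]
}}

```text
t: 11.68
eef_pos: [0.4126, -0.2214, 0.1154]
eef_rot: [1.0, -0.007, -0.0, -0.0]
contact_force: [0.1, 0.2, -0.5]
opening: 0.0856
gripper_force: 0.0
```

Run:
```python
from h import *
s=ctrl.sense();print(s["t"],s["eef_pos"],s["opening"])
p=ctrl.read_camera("top");X=cloud(p)
for P,d in comps(X,.008,.06,(.25,.75,-.5,.1),40): print(d)
cv2.imwrite("pics/t5.png",cv2.resize(p["frame"][110:300,180:480],None,fx=2.6,fy=2.6))
plan([((.414,-.2205,.009),down(-1.1),"down")])
```

```text
11.675 [ 0.41260722 -0.22141429  0.11537639] 0.08562374204009188
{'c': [705, -277], 'size': [87, 66], 'yaw': -3.3, 'z': array([0.019, 0.053, 0.059]), 'n': 353}
{'c': [671, -409], 'size': [217, 87], 'yaw': -71.8, 'z': array([0.01 , 0.051, 0.059]), 'n': 838}
{'c': [657, -64], 'size': [159, 88], 'yaw': -8.6, 'z': array([0.009, 0.016, 0.055]), 'n': 886}
{'c': [642, -346], 'size': [76, 13], 'yaw': -76.2, 'z': array([0.009, 0.012, 0.016]), 'n': 73}
{'c': [613, -241], 'size': [68, 11], 'yaw': -52.0, 'z': array([0.008, 0.017, 0.054]), 'n': 41}
{'c': [524, -351], 'size': [201, 107], 'yaw': 65.6, 'z': array([0.016, 0.049, 0.058]), 'n': 839}
{'c': [474, -204], 'size': [70, 24], 'yaw': -30.9, 'z': array([0.026, 0.033, 0.037]), 'n': 125}
# down [ 0.414 -0.22   0.009]
   [0.0, 0.0, 0.001, 0.011, 0.0, 1.0] rows 2
   [0.0, 0.0, 0.0, 0.0, 0.0, 0.064] rows 1
```

View pics/t5.png

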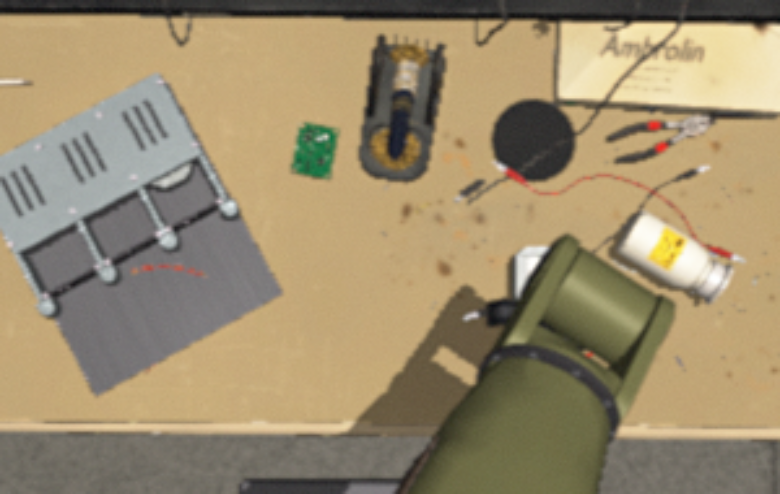

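The top view shows the first cassette sitting inside lane 2 (172,178) with its flaps shut, and the gripper over cassette B. I'll grip it.

Emit:
{"method": "arm_command", "body": {
  "deltas": [
    [0,0,0.001,0.011,0,0.5,1],
    [0,0,0.001,0.011,0,0.9,1],
    [0,0,0.001,0.011,0,1,1],
    [0,0,0.001,0.011,0,1,1]
  ]
}}

```text
t: 12.22
eef_pos: [0.4143, -0.2201, 0.016]
eef_rot: [1.0, -0.01, -0.0, -0.0]
contact_force: [0.5, -0.9, 1.0]
opening: 0.0853
gripper_force: 0.0
```

Emit:
{"method": "arm_command", "body": {
  "deltas": [
    [0,0,0,0,0,0.06,1],
    [0,0,0,0,0,0.06,0],
    [0,0,0,0,0,0.06,0],
    [0,0,0,0,0,0.06,0],
    [0,0,0,0,0,0.06,0]
  ],
  "newtons": 60
}}

```text
t: 12.85
eef_pos: [0.4141, -0.2209, 0.0105]
eef_rot: [1.0, -0.011, 0.0, 0.0]
contact_force: [-1.1, 1.7, 7.3]
opening: 0.049
gripper_force: 62.8
```

Emit:
{"method": "arm_command", "body": {
  "deltas": [
    [0,0,0,0,0,0,0],
    [0,0,0,0,0,-0.2,0],
    [0,0,0,0,0,-0.6,0],
    [0,0,0,0,0,-0.8,0]
  ]
}}

```text
t: 13.35
eef_pos: [0.4141, -0.221, 0.0917]
eef_rot: [1.0, -0.011, 0.001, 0.001]
contact_force: [-0.3, -0.1, -1.9]
opening: 0.0485
gripper_force: 62.5
```

Run:
```python
from h import *
s=ctrl.sense();print(s["t"],s["opening"],s["eef_pos"])
y=0
plan([(box(-.095,y,.085),down(30),"over apron"),(box(-.095,y,.0125),down(30),"lower"),(box(-.034,y,.012),down(30),"in"),])
X=np.load("top0.npy");p=cv2.imread("pics/top0.png")
for u,v in [(361,182),(365,178),(375,172),(380,168),(395,157),(405,147),(420,130),(440,100)]: print(u,v,X[v-2:v+3,u-2:u+3,2].max().round(3),X[v,u].round(3))
```

```text
13.35 0.048523331638656075 [ 0.41414476 -0.22103672  0.09168519]
# over apron [0.407 0.188 0.085]
   [0.0, 0.0, -0.087, -0.041, -1.0, 0.015] rows 3
   [0.0, 0.0, 0.0, 0.554, -1.0, 0.017] rows 2
   [0.0, 0.0, 0.0, 0.554, -1.0, 0.018] rows 2
   [0.0, 0.0, 0.0, 0.387, -0.699, 0.012] rows 2
# lower [0.407 0.188 0.012]
   [0.0, 0.0, 0.0, 0.0, -0.001, 0.725] rows 2
# in [0.46  0.218 0.012]
   [0.0, 0.0, 0.0, 0.61, 0.0, 0.006] rows 1
361 182 0.163 [ 0.545 -0.133  0.161]
365 178 0.161 [ 0.583 -0.161  0.001]
375 172 0.012 [ 0.602 -0.191  0.001]
380 168 0.01 [ 0.614 -0.207  0.002]
395 157 0.007 [ 0.649 -0.253  0.001]
405 147 0.058 [ 0.669 -0.275  0.05 ]
420 130 0.083 [ 0.713 -0.313  0.08 ]
440 100 0.151 [ 0.78  -0.354  0.15 ]
```

Emit:
{"method": "arm_command", "body": {
  "deltas": [
    [0,0,-0.087,-0.041,-1,0.015,0],
    [0,0,-0.087,-0.041,-1,0.015,0],
    [0,0,-0.087,-0.041,-1,0.015,0],
    [0,0,-0.087,-0.041,-1,0.015,0]
  ]
}}

```text
t: 13.85
eef_pos: [0.412, -0.1205, 0.0885]
eef_rot: [0.966, 0.259, 0.0, 0.0]
contact_force: [0.2, -0.6, -1.4]
opening: 0.0491
gripper_force: 62.6
```

Emit:
{"method": "arm_command", "body": {
  "deltas": [
    [0,0,0,0.554,-1,0.017,0],
    [0,0,0,0.554,-1,0.017,0]
  ]
}}

```text
t: 14.1
eef_pos: [0.4096, -0.0055, 0.0866]
eef_rot: [0.967, 0.256, 0.0, -0.0]
contact_force: [1.2, 0.6, -1.2]
opening: 0.049
gripper_force: 62.8
```

Emit:
{"method": "arm_command", "body": {
  "deltas": [
    [0,0,0,0.554,-1,0.018,0],
    [0,0,0,0.554,-1,0.018,0]
  ]
}}

```text
t: 14.35
eef_pos: [0.4076, 0.1096, 0.0849]
eef_rot: [0.967, 0.256, 0.0, -0.0]
contact_force: [1.3, 0.1, -1.5]
opening: 0.0488
gripper_force: 62.8
```

Emit:
{"method": "arm_command", "body": {
  "deltas": [
    [0,0,0,0.387,-0.699,0.012,0],
    [0,0,0,0.387,-0.699,0.012,0],
    [0,0,0,0.387,-0.699,0.012,0]
  ]
}}

```text
t: 14.72
eef_pos: [0.4062, 0.188, 0.0833]
eef_rot: [0.966, 0.258, -0.0, 0.0]
contact_force: [0.6, -0.3, -1.2]
opening: 0.0486
gripper_force: 62.9
```

Run:
```python
from h import *
s=ctrl.sense();print(s["t"],s["opening"],s["eef_pos"])
y=0
plan([(box(-.095,y,.014),down(30),"lower"),(box(-.034,y,.014),down(30),"in"),])
```

```text
14.725 0.04862297385822531 [0.40621292 0.18795072 0.08334769]
# lower [0.407 0.188 0.014]
   [0.0, 0.0, 0.0, 0.002, 0.006, 0.693] rows 2
# in [0.46  0.218 0.014]
   [0.0, 0.0, 0.0, 0.61, 0.0, 0.0] rows 1
```

Emit:
{"method": "arm_command", "body": {
  "deltas": [
    [0,0,0,0.002,0.006,0.35,0],
    [0,0,0,0.002,0.006,0.6,0],
    [0,0,0,0.002,0.006,0.693,0],
    [0,0,0,0.002,0.006,0.693,0]
  ]
}}

```text
t: 15.22
eef_pos: [0.4071, 0.1864, 0.0143]
eef_rot: [0.966, 0.258, -0.0, 0.0]
contact_force: [0.0, -0.3, -1.5]
opening: 0.0486
gripper_force: 63.8
```

Emit:
{"method": "arm_command", "body": {
  "deltas": [
    [0,0,0,0.15,0,0,0],
    [0,0,0,0.3,0,0,0],
    [0,0,0,0.45,0,0,0],
    [0,0,0,0.61,0,0,0],
    [0,0,0,0.61,0,0,0]
  ]
}}

```text
t: 15.85
eef_pos: [0.4604, 0.2176, 0.0148]
eef_rot: [0.966, 0.259, 0.001, -0.0]
contact_force: [-0.0, -0.7, -1.6]
opening: 0.0487
gripper_force: 63.8
```

Emit:
{"method": "arm_command", "body": {
  "deltas": [
    [0,0,0,0,0,0.01,0],
    [0,0,0,0,0,0.01,1],
    [0,0,0,0,0,0.01,1],
    [0,0,0,0,0,0.01,1],
    [0,0,0,0,0,0.01,1]
  ]
}}

```text
t: 16.48
eef_pos: [0.4595, 0.2179, 0.0132]
eef_rot: [0.966, 0.259, 0.0, -0.0]
contact_force: [0.6, 0.0, 0.3]
opening: 0.0855
gripper_force: 0.0
```

Emit:
{"method": "arm_command", "body": {
  "deltas": [
    [0,0,0,-0.2,0,0,1],
    [0,0,0,-0.62,0,0,1],
    [0,0,0,-0.62,0,0,0.5],
    [0,0,0,-0.62,0,0,0],
    [0,0,0,-0.62,0,0,0]
  ]
}}

```text
t: 17.1
eef_pos: [0.4065, 0.1872, 0.0133]
eef_rot: [0.966, 0.259, 0.0, -0.0]
contact_force: [-0.1, 0.7, -0.2]
opening: 0.032
gripper_force: 0.0
```

Emit:
{"method": "arm_command", "body": {
  "deltas": [
    [0,0,0,0,0,0,0],
    [0,0,0,0,0,0,0],
    [0,0,0,0,0,0,0],
    [0,0,0,0,0,0,0]
  ]
}}

```text
t: 17.6
eef_pos: [0.4058, 0.1869, 0.0132]
eef_rot: [0.966, 0.259, -0.0, 0.0]
contact_force: [0.2, -0.4, 0.9]
opening: 0.0005
gripper_force: 0.0
```

Run:
```python
from h import *
s=ctrl.sense();print(s["t"],s["opening"],s["eef_pos"])
plan([(box(-.015,0,.013),down(30),"p1"),(box(.0365,0,.013),down(30),"p2")])
q=ctrl.read_camera("scene");cv2.imwrite("pics/s6.png",cv2.resize(q["frame"][140:290,180:350],None,fx=3.5,fy=3.5))
```

```text
17.6 0.000450321584828523 [0.40582677 0.18691952 0.01316439]
# p1 [0.476 0.227 0.013]
   [0.0, 0.0, 0.0, 0.811, 0.0, 0.002] rows 2
# p2 [0.521 0.253 0.013]
   [0.0, 0.0, 0.0, 0.515, 0.0, 0.0] rows 1
```

View pics/s6.png

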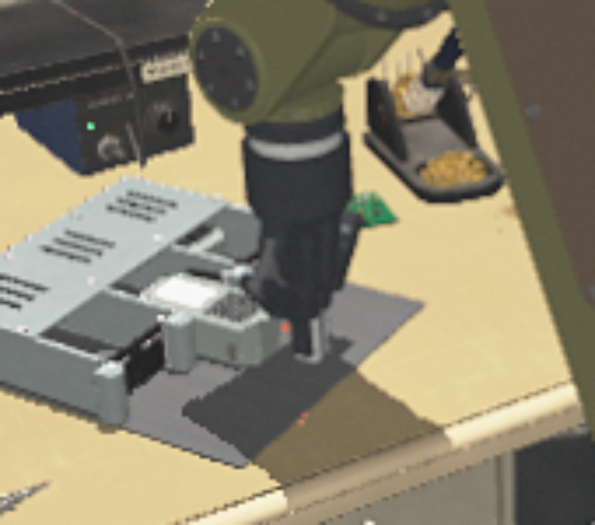

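The cassette sits straight in lane 1's mouth (210,310) with the shut fingers right behind its tail (310,335). Now the push.

Emit:
{"method": "arm_command", "body": {
  "deltas": [
    [0,0,0,0.2,0,0,0],
    [0,0,0,0.35,0,0,0],
    [0,0,0,0.5,0,0,0],
    [0,0,0,0.65,0,0,0],
    [0,0,0,0.81,0,0,0]
  ]
}}

```text
t: 18.27
eef_pos: [0.4762, 0.2276, 0.0131]
eef_rot: [0.966, 0.259, -0.0, 0.0]
contact_force: [-1.2, -1.8, 2.1]
opening: -0.0001
gripper_force: 0.9
```

Emit:
{"method": "arm_command", "body": {
  "deltas": [
    [0,0,0,0.14,0,0,0],
    [0,0,0,0.28,0,0,0],
    [0,0,0,0.4,0,0,0],
    [0,0,0,0.47,0,0,0],
    [0,0,0,0.515,0,0,0]
  ]
}}

```text
t: 18.9
eef_pos: [0.5206, 0.2533, 0.0131]
eef_rot: [0.966, 0.259, -0.0, 0.0]
contact_force: [-0.6, -0.9, 1.1]
opening: -0.0001
gripper_force: 0.5
```

Emit:
{"method": "arm_command", "body": {
  "deltas": [
    [0,0,0,0,0,0,0],
    [0,0,0,-0.01,0,0,0],
    [0,0,0,-0.01,0,-0.3,0],
    [0,0,0,-0.01,0,-0.8,0],
    [0,0,0,-0.01,0,-1,0]
  ]
}}

```text
t: 19.52
eef_pos: [0.5203, 0.2529, 0.1161]
eef_rot: [0.966, 0.259, 0.002, -0.0]
contact_force: [-0.5, -0.6, -0.0]
opening: 0.0002
gripper_force: 0.0
```

Run:
```python
from h import *
s=ctrl.sense();print(s["t"],s["eef_pos"])
p=ctrl.read_camera("top");X=cloud(p)
print(cassettes(p))
# mat: dark pixels near
g=p["frame"].max(2);m=((g<75)&(np.hypot(X[...,0]-.629,X[...,1]+.229)<.09)).astype(np.uint8)
m=cv2.morphologyEx(m,cv2.MORPH_OPEN,np.ones((5,5)))
n,l,st,c=cv2.connectedComponentsWithStats(m);i=1+st[1:,4].argmax()
cn=max(cv2.findContours((l==i).astype(np.uint8),0,2)[0],key=len);e=cv2.minEnclosingCircle(cn)
print("mat",at_z(p,*c[i],.004),e,at_z(p,*e[0],.004),st[i])
for P,d in comps(X,.024,.09,(.38,.6,-.52,-.29)):
    c=P.mean(0);_,_,V=np.linalg.svd(P[:,:2]-c[:2],full_matrices=False);ax=V[0]*(-1 if V[0][1]>0 else 1)
    s_=(P[:,:2]-c[:2])@ax;w=(P[:,:2]-c[:2])@np.array([-ax[1],ax[0]])
    print("bottle",d,c,np.degrees(np.arctan2(ax[1],ax[0])),s_.min(),s_.max(),np.percentile(w,[1,99]))
```

```text
19.525 [0.52028409 0.25293675 0.11613101]
[{'c': [487, -376], 'size': [120, 54], 'yaw': 58.4, 'z': array([0.028, 0.039, 0.044]), 'n': 153}]
mat [ 0.62894441 -0.22109095  0.004     ] ((384.7783508300781, 163.6134033203125), 15.410387992858887) [ 0.62770665 -0.22106138  0.004     ] [370 149  30  30 697]
bottle {'c': [489, -378], 'size': [121, 58], 'yaw': 59.1, 'z': array([0.034, 0.051, 0.06 ]), 'n': 777} [ 0.48720321 -0.37183011  0.04976708] -120.43699159044432 -0.05628945278066836 0.06478565566289057 [-0.02431668  0.03004074]
```

Run:
```python
from h import *
s=ctrl.sense();print(np.array(s["joint_pos"]).round(4).tolist(),np.array(s["eef_pos"]).round(4))
q=(np.array([.40,-.02,.20]),down(59.5))
s2=plan([(q[0],down(59.5),"mid"),((.46,-.36,.20),down(59.5),"near bottle")])
```

```text
[0.3892, 0.4752, 1.5571, 0.0, 1.1037, 1.4358] [0.5208 0.2532 0.1177]
# mid [ 0.4  -0.02  0.2 ]
   [0.0, -0.001, -0.082, -1.0, 0.731, -0.347] rows 3
   [0.0, 0.0, 0.0, -1.0, 0.116, -0.275] rows 2
   [0.0, 0.0, 0.0, -0.736, 0.085, -0.203] rows 2
# near bottle [ 0.46 -0.36  0.2 ]
   [0.0, 0.0, 0.0, -1.0, 0.853, 0.003] rows 3
   [0.0, 0.0, 0.0, -1.0, 0.853, 0.003] rows 3
   [0.0, 0.0, 0.0, -0.627, 0.534, 0.002] rows 2
```

Emit:
{"method": "arm_command", "body": {
  "deltas": [
    [0,0,-0.082,-1,0.731,-0.347,0],
    [0,0,-0.082,-1,0.731,-0.347,1],
    [0,0,-0.082,-1,0.731,-0.347,1],
    [0,0,-0.082,-1,0.731,-0.347,1]
  ]
}}

```text
t: 20.08
eef_pos: [0.4695, 0.1389, 0.1478]
eef_rot: [0.868, 0.496, 0.0, 0.0]
contact_force: [0.5, 0.4, 0.1]
opening: 0.0542
gripper_force: 0.0
```

Emit:
{"method": "arm_command", "body": {
  "deltas": [
    [0,0,0,-1,0.116,-0.275,1],
    [0,0,0,-1,0.116,-0.275,1]
  ]
}}

```text
t: 20.32
eef_pos: [0.4282, 0.0466, 0.1751]
eef_rot: [0.869, 0.495, -0.0, -0.0]
contact_force: [0.6, 0.1, 0.4]
opening: 0.0854
gripper_force: 0.0
```

Emit:
{"method": "arm_command", "body": {
  "deltas": [
    [0,0,0,-0.736,0.085,-0.203,1],
    [0,0,0,-0.736,0.085,-0.203,1]
  ]
}}

```text
t: 20.58
eef_pos: [0.3986, -0.022, 0.1961]
eef_rot: [0.869, 0.494, 0.0, 0.0]
contact_force: [1.4, 0.4, 0.2]
opening: 0.085
gripper_force: 0.0
```

Emit:
{"method": "arm_command", "body": {
  "deltas": [
    [0,0,0,-1,0.853,0.003,1],
    [0,0,0,-1,0.853,0.003,1],
    [0,0,0,-1,0.853,0.003,1]
  ]
}}

```text
t: 20.95
eef_pos: [0.4225, -0.1521, 0.1945]
eef_rot: [0.869, 0.494, -0.0, -0.0]
contact_force: [0.7, 0.9, 0.5]
opening: 0.0853
gripper_force: 0.0
```

Emit:
{"method": "arm_command", "body": {
  "deltas": [
    [0,0,0,-1,0.853,0.003,1],
    [0,0,0,-1,0.853,0.003,1],
    [0,0,0,-1,0.853,0.003,1]
  ]
}}

```text
t: 21.32
eef_pos: [0.4454, -0.2808, 0.1938]
eef_rot: [0.869, 0.495, -0.0, -0.001]
contact_force: [-0.1, 1.0, 0.2]
opening: 0.0854
gripper_force: 0.0
```

Emit:
{"method": "arm_command", "body": {
  "deltas": [
    [0,0,0,-0.627,0.534,0.002,1],
    [0,0,0,-0.627,0.534,0.002,1],
    [0,0,0,-0.627,0.534,0.002,1]
  ]
}}

```text
t: 21.7
eef_pos: [0.4596, -0.3596, 0.1939]
eef_rot: [0.868, 0.496, -0.0, -0.001]
contact_force: [-0.9, 0.1, 0.1]
opening: 0.0856
gripper_force: 0.0
```

Run:
```python
from h import *
s=ctrl.sense();print(np.array(s["joint_pos"]).round(4).tolist(),np.array(s["eef_pos"]).round(4),s["eef_rot"],s["t"])
```

```text
[-0.7267, 0.4064, 1.4663, 0.0003, 1.2703, -0.1943] [ 0.4596 -0.3596  0.1939] [ 8.68240300e-01  4.96143331e-01 -1.25148314e-04 -7.49136891e-04] 21.7
```

Emit:
{"method": "arm_command", "body": {
  "deltas": [
    [0,0.06,0,0,0,0,1],
    [0,0.06,0,0,0,0,1],
    [0,0.06,0,0,0,0,1]
  ]
}}

```text
t: 22.08
eef_pos: [0.4586, -0.3597, 0.194]
eef_rot: [0.853, 0.487, 0.163, -0.094]
contact_force: [1.2, -0.5, 0.2]
opening: 0.0855
gripper_force: 0.0
```

Run:
```python
from h import *
s=ctrl.sense();print(np.array(s["joint_pos"]).round(4).tolist(),np.array(s["eef_pos"]).round(4),np.array(s["eef_rot"]).round(4).tolist(),s["t"])
```

```text
[-0.8753, 0.4617, 1.429, 0.3603, 1.3976, -0.4305] [ 0.4586 -0.3597  0.194 ] [0.8531, 0.4867, 0.1627, -0.0944] 22.075
```

```bash
cat > kin.py <<'E'
from h import *
from scipy.optimize import least_squares
D=[([-1.189,.3,1.521,0,1.321,-.067],[.2385,-.4953,.2307]),([-.3352,.1234,2.0224,0,.9965,1.4311],[.3948,-.0988,.1197]),
([.3892,.4752,1.5571,0,1.1037,1.4358],[.5208,.2532,.1177]),([-.7267,.4064,1.4663,0,1.2703,-.1943],[.4596,-.3596,.1939]),
([-.8753,.4617,1.429,.3603,1.3976,-.4305],[.4586,-.3597,.194])]
def fk(q,k):
    a1,h0,L2,L3,Lw,a3=k;s=q[1]+q[2]
    R3=Ro.from_euler("ZY",[q[0],s]);R=R3*Ro.from_euler("ZYZ",[q[3],q[4],q[5]+np.pi/2])
    w=Ro.from_euler("Z",q[0]).apply([a1+L2*np.sin(q[1]),0,h0+L2*np.cos(q[1])])+R3.apply([a3,0,L3])
    return w+Lw*R.apply([0,0,1]),R,w
K=least_squares(lambda k:np.r_[np.concatenate([fk(q,k)[0]-p for q,p in D])*1000,(k-[0,.4,.4,.4,.25,0])*.05],[0,.4,.4,.4,.25,0]).x
LO=[-3.03,-.79,.23,-1.04,0,-2.55];HI=[3.03,2.21,2.52,4.18,3.07,2.55]
def ik(p,R,q0):
    f=lambda q:np.r_[(fk(q,K)[0]-p)*10,((R.inv()*fk(q,K)[1]).as_rotvec())]
    r=least_squares(f,np.clip(q0,np.array(LO)+1e-3,np.array(HI)-1e-3),bounds=(LO,HI));return r.x,np.abs(r.fun).max()
def bpose(d,lam,up=0.):
    # bottle top azimuth d deg, pitch up (0 lying, 90 upright), lean lam; tool x=-axis at lam=0
    a=np.radians(d);az=np.array([np.cos(a),np.sin(a),0]);e=np.array([0,0,1.])
    u=np.radians(up);ax=np.cos(u)*az+np.sin(u)*e; n=np.sin(u)*az-np.cos(u)*e   # axis, approach at lam=0
    l=np.radians(lam);z=np.cos(l)*n-np.sin(l)*ax;x=-(np.cos(l)*ax+np.sin(l)*n)
    return Ro.from_matrix(np.stack([x,np.cross(z,x),z],1)),ax
E
python3 - <<'E'
from kin import *
print(K.round(3),[np.round((fk(q,K)[0]-p)*1000,1).tolist() for q,p in D])
print((fk(D[4][0],K)[1].inv()*Ro.from_quat([0.8531,0.4867,0.1627,-0.0944])).magnitude())
M=np.array([.628,-.221])
q0=np.array(D[3][0])
for lam in (0,20,35):
  R,ax=bpose(-120.5,lam);G=np.array([.4845,-.3855,.030])
  q,e=ik(G+R.apply([0,0,.015]),R,q0);print("grip",lam,q.round(2),round(e,3),fk(q,K)[2].round(3))
  for h in (-120,-90,-60,-30,-10,10,30,50,70):
    qq=q.copy();ok=[]
    # sequence: lift, then interpolate bottle to upright at azimuth h over mat
    for t in np.linspace(0,1,13):
        R,ax=bpose(-120.5+t*(h+120.5),lam,90*t)
        pos=np.array([*(G[:2]*(1-t)+M*t),.16])
        qq,e=ik(pos+R.apply([0,0,.015]),R,qq);ok.append(e)
    R,ax=bpose(h,lam,90);qq,e=ik(np.array([*M,.075])+R.apply([0,0,.015]),R,qq)
    print(" h",h,"err",round(max(ok),3),round(e,4),qq.round(2),"wrist",fk(qq,K)[2].round(3))
E
```

```text
[0.002 0.304 0.439 0.444 0.339 0.046] [[-33.3, -15.7, -1.2], [-13.5, -34.0, 0.5], [17.8, -32.3, -1.6], [-22.0, -29.5, -2.0], [-8.1, 3.7, 4.4]]
6.306905601921486e-05
grip 0 [-0.67  0.68  1.49 -0.    0.97 -0.14] 0.0 [ 0.484 -0.385  0.354]
 h -120 err 0.249 0.2125 [ 0.06  1.36  0.71 -1.04  1.99  0.68] wrist [0.799 0.046 0.146]
 h -90 err 0.409 0.3781 [ 0.1   1.1   1.11 -1.04  1.64  0.68] wrist [0.718 0.071 0.198]
 h -60 err 0.671 0.6496 [ 0.07  0.83  1.44 -1.04  1.22  0.46] wrist [0.634 0.047 0.277]
 h -30 err 0.729 0.8406 [-0.35  0.46  1.95 -1.04  0.   -0.45] wrist [ 0.432 -0.155  0.337]
 h -10 err 0.728 0.8398 [-0.33  0.46  1.95 -1.04  0.   -0.6 ] wrist [ 0.434 -0.15   0.337]
 h 10 err 0.753 0.8669 [-0.32  0.45  1.96 -1.04  0.   -0.76] wrist [ 0.434 -0.144  0.337]
 h 30 err 0.807 0.9251 [-0.31  0.45  1.96 -1.04  0.   -0.92] wrist [ 0.433 -0.138  0.336]
 h 50 err 0.91 1.0209 [-0.3   0.45  1.98 -1.04  0.   -1.12] wrist [ 0.43  -0.133  0.335]
 h 70 err 0.83 0.9543 [-0.72  1.75  0.23  1.54  2.25 -2.55] wrist [ 0.617 -0.545  0.008]
grip 20 [-0.84  0.76  1.41  0.37  1.11 -0.5 ] 0.0 [ 0.428 
[... 990 characters left out ...]
0092 [ 0.07  0.85  1.45 -1.04  1.22  0.65] wrist [0.631 0.043 0.263]
 h -60 err 0.172 0.2334 [-0.04  0.63  1.7  -1.04  0.79  0.25] wrist [ 0.553 -0.02   0.321]
 h -30 err 0.174 0.2687 [-0.32  0.48  1.94 -1.04  0.06 -0.38] wrist [ 0.44  -0.145  0.33 ]
 h -10 err 0.146 0.2557 [-0.33  0.48  1.95  0.87  0.   -2.55] wrist [ 0.433 -0.15   0.327]
 h 10 err 0.291 0.361 [-0.39  0.48  1.88  0.62  0.22 -2.55] wrist [ 0.45  -0.184  0.347]
 h 30 err 0.433 0.4939 [-0.41  0.5   1.76  0.43  0.46 -2.55] wrist [ 0.483 -0.209  0.369]
 h 50 err 0.557 0.6248 [-0.4   0.54  1.64  0.28  0.66 -2.55] wrist [ 0.522 -0.218  0.387]
 h 70 err 0.738 0.7456 [-0.36  0.58  1.54  0.15  0.81 -2.55] wrist [ 0.559 -0.209  0.398]
```

```bash
python3 - <<'E'
s=open("kin.py").read()
s=s.replace("a1,h0,L2,L3,Lw,a3=k","a1,h0,L2,L3,Lw,a3,b,c=k")
s=s.replace("w=Ro.from_euler(\"Z\",q[0]).apply([a1+L2*np.sin(q[1]),0,","w=Ro.from_euler(\"Z\",q[0]).apply([a1+L2*np.sin(q[1]),b,")
s=s.replace("+R3.apply([a3,0,L3])","+R3.apply([a3,0,L3])+(R3*Ro.from_euler('Z',q[3])).apply([0,c,0])")
s=s.replace("[0,.4,.4,.4,.25,0]","[0,.4,.4,.4,.25,0,0,0]")
s=s.replace("def bpose(d,lam,up=0.):","def bpose(d,lam,up=0.,flip=1):").replace("x=-(np.cos(l)*ax+np.sin(l)*n)","x=-flip*(np.cos(l)*ax+np.sin(l)*n)")
open("kin.py","w").write(s)
E
cat > t.py <<'E'
from kin import *
print(K.round(3),[np.round((fk(q,K)[0]-p)*1000,1).tolist() for q,p in D])
M=np.array([.628,-.221])
for lam in (25,35,45):
  R,ax=bpose(-120.5,lam,0,-1);G=np.array([.4845,-.3855,.030])
  q,e=ik(G+R.apply([0,0,.015]),R,np.array([-.95,.86,1.33,.58,1.28,2.4]));print("grip",lam,q.round(2),round(e,3),fk(q,K)[2].round(3))
  for h in (-10,10,30,50,70,90):
    qq=q.copy();ok=[];mx=[]
    for t in np.linspace(0,1,25):
        R,ax=bpose(-120.5+t*(h+120.5),lam,90*t,-1)
        pos=np.array([*(G[:2]*(1-t)+M*t),.16])
        q1,e=ik(pos+R.apply([0,0,.015]),R,qq);ok.append(e);mx.append(np.abs(q1-qq).max());qq=q1
    R,ax=bpose(h,lam,90,-1);qq,e=ik(np.array([*M,.075])+R.apply([0,0,.015]),R,qq)
    print(" h",h,"err",round(max(ok),3),round(max(mx[1:]),2),round(e,4),qq.round(2),"wrist",fk(qq,K)[2].round(3))
E
python3 t.py
```

```text
[0.001 0.22  0.424 0.446 0.245 0.041 0.036 0.001] [[-0.1, -0.1, 0.2], [0.1, 0.1, 0.1], [-0.0, 0.0, -0.1], [-0.0, 0.1, -0.2], [-0.0, 0.0, 0.0]]
grip 25 [-0.88  0.77  1.41  0.46  1.16  2.55] 0.013 [ 0.433 -0.47   0.237]
 h -10 err 0.234 0.23 0.3472 [-0.39  0.53  1.81 -1.04  0.    2.49] wrist [ 0.482 -0.157  0.244]
 h 10 err 0.085 0.62 0.0 [-0.62  0.66  1.85  1.96  0.77 -0.92] wrist [ 0.423 -0.257  0.172]
 h 30 err 0.085 0.39 0.0 [-0.69  0.74  1.68  1.52  1.02 -0.76] wrist [ 0.448 -0.325  0.172]
 h 50 err 0.085 0.31 0.0 [-0.71  0.85  1.46  1.23  1.29 -0.69] wrist [ 0.494 -0.381  0.172]
 h 70 err 0.085 0.28 0.0 [-0.69  0.97  1.21  1.02  1.58 -0.69] wrist [ 0.557 -0.417  0.172]
 h 90 err 0.085 0.27 0.0 [-0.65  1.11  0.94  0.86  1.87 -0.73] wrist [ 0.628 -0.429  0.172]
grip 35 [-0.93  0.82  1.38  0.59  1.27  2.47] 0.0 [ 0.418 -0.499  0.218]
 h -10 err 0.033 0.86 0.0 [-0.48  0.57  1.89  2.36  0.35 -1.  ] wrist [ 0.443 -0.188  0.207]
 h 10 err 0.033 0.38 0.0 [-0.59  0.61  1.81  1.68  0.61 -0.64] wrist [ 0.443 -0.254  0.207]
 h 30 err 0.033 0.28 0.0 [-0.66  0.69  1.66  1.32  0.9  -0.57] wrist
[... 213 characters left out ...]
 err 0.033 0.23 0.0 [-0.63  1.03  0.99  0.74  1.75 -0.74] wrist [ 0.628 -0.409  0.207]
grip 45 [-0.97  0.88  1.34  0.71  1.39  2.4 ] 0.0 [ 0.402 -0.525  0.192]
 h -10 err 0.0 0.43 0.0 [-0.46  0.54  1.82  1.51  0.2  -0.14] wrist [ 0.468 -0.193  0.237]
 h 10 err 0.0 0.27 0.0 [-0.56  0.58  1.75  1.27  0.52 -0.22] wrist [ 0.468 -0.249  0.237]
 h 30 err 0.0 0.23 0.0 [-0.62  0.65  1.62  1.08  0.82 -0.33] wrist [ 0.487 -0.302  0.237]
 h 50 err 0.0 0.21 0.0 [-0.64  0.75  1.45  0.91  1.11 -0.44] wrist [ 0.524 -0.345  0.237]
 h 70 err 0.0 0.21 0.0 [-0.63  0.85  1.26  0.76  1.38 -0.57] wrist [ 0.572 -0.374  0.237]
 h 90 err 0.0 0.21 0.0 [-0.6   0.96  1.05  0.63  1.63 -0.72] wrist [ 0.628 -0.383  0.237]
```

```bash
cat > t2.py <<'E'
from kin import *
M=np.array([.628,-.221]);LAM=38;H=30;C=np.array([.489,-.378]);OFF=.016;d0=-120.5
def pose(t,z,gh=.0095,xy=None,back=0):
    R,ax=bpose(d0+t*(H-d0),LAM,90*t,-1)
    G=np.array([*(C+gh*bpose(d0,0)[1][:2]),z]); m=np.array([*M,z])
    g=G*(1-t)+m*t
    return g+R.apply([0,0,OFF-back]),R
def chk(wps,q,p,R):
    # simulate straight/slerp path in joint space
    for pt,Rt,l in wps:
        rv=(R.inv()*Rt).as_rotvec();w=0
        for f in np.linspace(.1,1,10):
            q,e=ik(p+(pt-p)*f,R*Ro.from_rotvec(rv*f),q);w=max(w,e)
        print("  chk",l,"err",round(w,4),q.round(2),"wrist",fk(q,K)[2].round(2));p,R=pt,Rt
    return q
E
python3 - <<'E'
from t2 import *
s=ctrl.sense();p=np.array(s["eef_pos"]);R=Ro.from_quat(s["eef_rot"]);q=np.array(s["joint_pos"])
a=[(np.array([.46,-.40,.22]),down(10),"y10"),(np.array([.46,-.40,.22]),down(-60),"y-60"),(*pose(0,.029,back=.11),"pre"),(*pose(0,.029),"grip")]
q=chk(a,q,p,R)
b=[(*pose(0,.06),"lift"),(*pose(.2,.12),".2"),(*pose(.4,.16),".4"),(*pose(.6,.16),".6"),(*pose(.8,.16),".8"),(*pose(1,.16),"1"),(*pose(1,.076),"down")]
chk(b,q,*a[-1][:2])
plan(a[:3])
E
```

```text
chk y10 err 0.0 [-0.78  0.44  1.35 -0.    1.35  0.62] wrist [ 0.46 -0.4   0.46]
  chk y-60 err 0.0 [-0.78  0.44  1.35  0.    1.35  1.84] wrist [ 0.46 -0.4   0.46]
  chk pre err 0.0 [-1.04  0.77  1.25  0.57  1.5   2.48] wrist [ 0.38 -0.57  0.3 ]
  chk grip err 0.0 [-0.94  0.84  1.36  0.63  1.3   2.45] wrist [ 0.41 -0.51  0.21]
  chk lift err 0.0 [-0.94  0.79  1.36  0.62  1.34  2.48] wrist [ 0.41 -0.51  0.24]
  chk .2 err 0.0 [-0.75  0.7   1.27  0.26  1.42  2.32] wrist [ 0.51 -0.43  0.33]
  chk .4 err 0.0 [-0.6   0.57  1.35  0.02  1.26  2.02] wrist [ 0.55 -0.33  0.39]
  chk .6 err 0.0 [-0.52  0.45  1.55 -0.    0.86  1.58] wrist [ 0.52 -0.26  0.38]
  chk .8 err 0.0 [-0.56  0.41  1.69  0.56  0.6   0.61] wrist [ 0.47 -0.25  0.35]
  chk 1 err 0.0 [-0.65  0.54  1.63  1.14  0.93 -0.31] wrist [ 0.47 -0.31  0.3 ]
  chk down err 0.0 [-0.65  0.68  1.65  1.25  0.87 -0.5 ] wrist [ 0.47 -0.31  0.22]
# y10 [ 0.46 -0.4   0.22]
   [-0.026, -0.056, 0.134, -0.219, 0.216, -0.368] rows 5
   [0.0, 0.0, 0.002, 0.0, 0.0, 0.0] rows 1
# y-60 [ 0.46 -0.4   0.22]
   [0.0, 0.0, 0.147, 0.0, 0.0, 0.0] rows 5
   [0.0, 0.0, 0.047, 0.0, 0.0, 0.0] rows 2
# pre [ 0.455 -0.436  0.103]
   [0.042, -0.072, 0.122, 0.246, 0.195, 1.0] rows 5
   [0.014, -0.023, 0.04, 0.128, 0.004, 0.123] rows 2
```

Emit:
{"method": "arm_command", "body": {
  "deltas": [
    [-0.026,-0.056,0.134,-0.219,0.216,-0.368,1],
    [-0.026,-0.056,0.134,-0.219,0.216,-0.368,1],
    [-0.026,-0.056,0.134,-0.219,0.216,-0.368,1],
    [-0.026,-0.056,0.134,-0.219,0.216,-0.368,1],
    [-0.026,-0.056,0.134,-0.219,0.216,-0.368,1]
  ]
}}

```text
t: 22.7
eef_pos: [0.4615, -0.3988, 0.2218]
eef_rot: [0.996, 0.091, 0.0, 0.003]
contact_force: [1.1, -0.5, -0.4]
opening: 0.0853
gripper_force: 0.0
```

Emit:
{"method": "arm_command", "body": {
  "deltas": [
    [0,0,0.147,0,0,0,1],
    [0,0,0.147,0,0,0,1],
    [0,0,0.147,0,0,0,1],
    [0,0,0.147,0,0,0,1],
    [0,0,0.147,0,0,0,1]
  ]
}}

```text
t: 23.32
eef_pos: [0.4615, -0.3988, 0.2215]
eef_rot: [0.932, -0.362, 0.002, 0.002]
contact_force: [0.1, -1.0, -0.5]
opening: 0.0853
gripper_force: 0.0
```

Emit:
{"method": "arm_command", "body": {
  "deltas": [
    [0,0,0.047,0,0,0,1],
    [0,0,0.047,0,0,0,1],
    [0,0,0.047,0,0,0,1]
  ]
}}

```text
t: 23.7
eef_pos: [0.4614, -0.3991, 0.2214]
eef_rot: [0.87, -0.493, 0.002, 0.001]
contact_force: [0.8, -0.1, 0.2]
opening: 0.0852
gripper_force: 0.0
```

Run:
```python
from t2 import *
s=ctrl.sense();print(s["t"],s["eef_pos"],np.array(s["joint_pos"]).round(2))
plan([(*pose(0,.029,back=.11),"pre"),(*pose(0,.029),"grip")])
```

```text
23.7 [ 0.46135091 -0.39908159  0.22142916] [-0.77  0.44  1.35 -0.    1.34  1.83]
# pre [ 0.455 -0.436  0.103]
   [0.042, -0.071, 0.122, 0.235, 0.208, 1.0] rows 5
   [0.014, -0.025, 0.042, 0.139, 0.009, 0.134] rows 2
   [0.0, 0.0, 0.0, 0.0, -0.001, 0.0] rows 1
   [0.0, 0.0, 0.0, 0.0, 0.0, 0.0] rows 1
   [0.0, 0.0, 0.0, 0.0, 0.0, 0.0] rows 1
   [0.0, 0.0, 0.0, 0.0, 0.0, 0.0] rows 1
   [0.0, 0.0, 0.0, 0.0, 0.0, 0.0] rows 1
   [0.0, 0.0, 0.0, 0.0, 0.0, 0.0] rows 1
   [0.0, 0.0, 0.0, 0.0, 0.0, 0.0] rows 1
   [0.0, 0.0, 0.0, 0.0, 0.0, 0.0] rows 1
   [0.0, 0.0, 0.0, 0.0, 0.0, 0.0] rows 1
   [0.0, 0.0, 0.0, 0.0, 0.0, 0.0] rows 1
# grip [ 0.489 -0.378  0.016]
   [0.0, 0.0, 0.0, 0.003, -0.002, 1.0] rows 2
   [0.0, 0.0, 0.0, 0.001, 0.0, 0.1] rows 1
   [0.0, 0.0, 0.0, 0.0, 0.0, 0.0] rows 1
   [0.0, 0.0, 0.0, 0.0, 0.0, 0.0] rows 1
   [0.0, 0.0, 0.0, 0.0, 0.0, 0.0] rows 1
   [0.0, 0.0, 0.0, 0.0, 0.0, 0.0] rows 1
   [0.0, 0.0, 0.0, 0.0, 0.0, 0.0] rows 1
   [0.0, 0.0, 0.0, 0.0, 0.0, 0.0] rows 1
   [0.0, 0.0, 0.0, 0.0, 0.0, 0.0] rows 1
   [0.0, 0.0, 0.0, 0.0, 0.0, 0.0] rows 1
   [0.0, 0.0, 0.0, 0.0, 0.0, 0.0] rows 1
   [0.0, 0.0, 0.0, 0.0, 0.0, 0.0] rows 1
```

Emit:
{"method": "arm_command", "body": {
  "deltas": [
    [0.042,-0.071,0.122,0.235,0.208,0.4,1],
    [0.042,-0.071,0.122,0.235,0.208,0.8,1],
    [0.042,-0.071,0.122,0.235,0.208,1,1],
    [0.042,-0.071,0.122,0.235,0.208,1,1],
    [0.042,-0.071,0.122,0.235,0.208,1,1]
  ]
}}

```text
t: 24.32
eef_pos: [0.4556, -0.4307, 0.1209]
eef_rot: [-0.595, 0.763, 0.124, 0.218]
contact_force: [-0.6, 0.5, -0.5]
opening: 0.0854
gripper_force: 0.0
```

Emit:
{"method": "arm_command", "body": {
  "deltas": [
    [0.014,-0.025,0.042,0.139,0.009,0.134,1],
    [0.014,-0.025,0.042,0.139,0.009,0.134,1],
    [0.014,-0.025,0.042,0.139,0.009,0.134,1]
  ]
}}

```text
t: 24.7
eef_pos: [0.4537, -0.4367, 0.1019]
eef_rot: [-0.47, 0.82, 0.164, 0.284]
contact_force: [0.6, -0.8, 0.9]
opening: 0.0855
gripper_force: 0.0
```

```bash
sed -i 's/<.0008 and np.linalg.norm(rv)<.004/<.0015 and np.linalg.norm(rv)<.012/' h.py
python3 - <<'E'
from t2 import *
s=ctrl.sense();print(s["t"],s["eef_pos"],np.array(s["joint_pos"]).round(2))
p=ctrl.read_camera("top");cv2.imwrite("pics/t7.png",cv2.resize(p["frame"][130:290,330:530],None,fx=3.5,fy=3.5))
plan([(*pose(0,.029),"grip")])
E
```

```text
24.7 [ 0.45369228 -0.43670404  0.10194409] [-1.04  0.77  1.25  0.57  1.5   2.48]
# grip [ 0.489 -0.378  0.016]
   [0.0, 0.0, 0.001, -0.007, -0.005, 1.0] rows 2
   [0.0, 0.0, 0.0, 0.0, 0.0, 0.102] rows 1
```

View pics/t7.png

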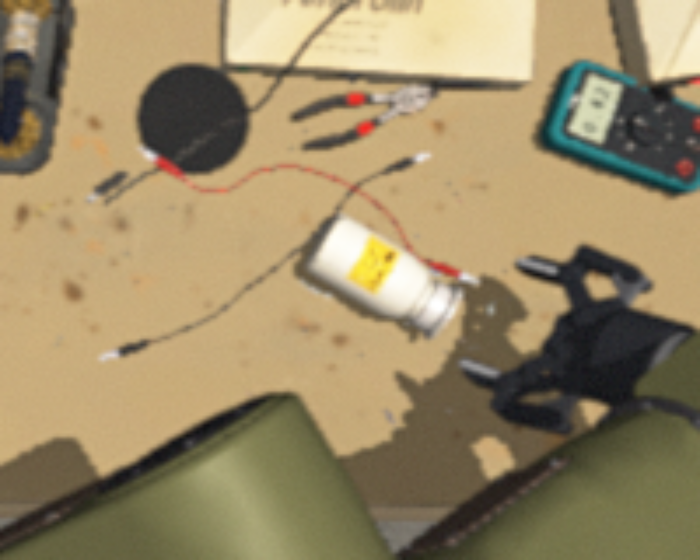

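The top view shows the bottle at (380,272) and the open fingers at (535,265) and (475,370) straddling its axis line; the raised fingers are shifted by perspective, and the numbers put the TCP on the axis within 1 mm. I'll move in and grip.

Emit:
{"method": "arm_command", "body": {
  "deltas": [
    [0,0,0.001,-0.007,-0.005,0.3,1],
    [0,0,0.001,-0.007,-0.005,0.55,1],
    [0,0,0.001,-0.007,-0.005,0.8,1],
    [0,0,0.001,-0.007,-0.005,1,1],
    [0,0,0.001,-0.007,-0.005,1,1]
  ]
}}

```text
t: 25.38
eef_pos: [0.4864, -0.3823, 0.024]
eef_rot: [-0.468, 0.821, 0.165, 0.284]
contact_force: [-0.3, -0.7, 1.1]
opening: 0.0856
gripper_force: 0.0
```

Emit:
{"method": "arm_command", "body": {
  "deltas": [
    [0,0,0,0,0,0.1,1],
    [0,0,0,0,0,0.1,1],
    [0,0,0,0,0,0.1,0],
    [0,0,0,0,0,0.1,0],
    [0,0,0,0,0,0.1,0]
  ],
  "newtons": 50
}}

```text
t: 26.0
eef_pos: [0.4891, -0.3788, 0.0173]
eef_rot: [-0.467, 0.821, 0.164, 0.284]
contact_force: [-2.4, -1.2, 4.7]
opening: 0.0567
gripper_force: 53.1
```

Run:
```python
from t2 import *
s=ctrl.sense();print(s["t"],s["eef_pos"],s["opening"],s["gripper_force"],s["contact_force"])
p=ctrl.read_camera("top");cv2.imwrite("pics/t8.png",cv2.resize(p["frame"][130:290,330:530],None,fx=3.5,fy=3.5))
plan([(*pose(0,.06),"lift"),(*pose(.2,.12),".2"),(*pose(.4,.16),".4")])
```

```text
26.0 [ 0.48907865 -0.37875114  0.01733829] 0.0567291884937174 53.129255175590515 [-2.36868661 -1.15033207  4.68198698]
# lift [ 0.489 -0.378  0.047]
   [0.0, 0.001, -0.001, -0.194, 0.006, -0.23] rows 1
# .2 [ 0.513 -0.348  0.105]
   [-0.041, 0.049, -0.073, -0.653, -0.054, -0.221] rows 4
# .4 [ 0.541 -0.32   0.144]
   [-0.015, 0.049, -0.083, -0.399, -0.281, -0.272] rows 4
```

View pics/t8.png

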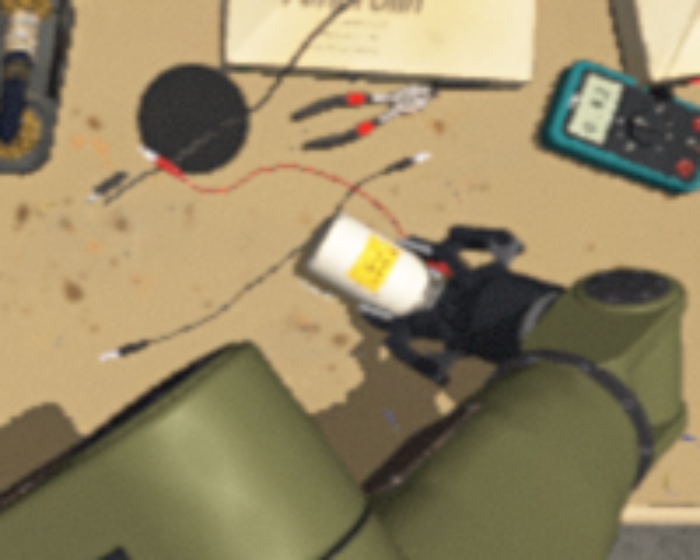

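The bottle (375,265) is held at the upper body with an opening of 57 mm. Lifting and turning.

Emit:
{"method": "arm_command", "body": {
  "deltas": [
    [0,0,0,-0.05,0,-0.06,0],
    [0,0.001,-0.001,-0.194,0.006,-0.23,0],
    [0,0.001,-0.001,-0.194,0.006,-0.23,0]
  ]
}}

```text
t: 26.42
eef_pos: [0.49, -0.3778, 0.0494]
eef_rot: [-0.47, 0.821, 0.16, 0.282]
contact_force: [0.9, 0.0, -2.3]
opening: 0.0565
gripper_force: 53.5
```

Emit:
{"method": "arm_command", "body": {
  "deltas": [
    [-0.01,0.012,-0.018,-0.3,-0.02,-0.1,0],
    [-0.02,0.024,-0.036,-0.5,-0.04,-0.18,0],
    [-0.03,0.036,-0.055,-0.653,-0.054,-0.221,0],
    [-0.041,0.049,-0.073,-0.653,-0.054,-0.221,0],
    [-0.041,0.049,-0.073,-0.653,-0.054,-0.221,0]
  ]
}}

```text
t: 27.05
eef_pos: [0.5139, -0.3462, 0.1048]
eef_rot: [-0.694, 0.699, 0.123, 0.122]
contact_force: [0.2, 0.6, -2.2]
opening: 0.0566
gripper_force: 53.6
```

Run:
```python
from t2 import *
s=ctrl.sense();print(s["t"],s["eef_pos"],s["opening"],s["gripper_force"],np.array(s["joint_pos"]).round(2))
plan([(*pose(.4,.16),".4"),(*pose(.6,.16),".6"),(*pose(.8,.16),".8"),(*pose(1,.16),"1")])
```

```text
27.05 [ 0.51393907 -0.34621677  0.10478815] 0.05663361685468309 53.561110496520996 [-0.75  0.7   1.27  0.25  1.42  2.33]
# .4 [ 0.541 -0.32   0.144]
   [-0.015, 0.049, -0.082, -0.386, -0.272, -0.278] rows 4
# .6 [ 0.574 -0.289  0.145]
   [0.01, 0.049, -0.084, -0.102, -0.435, -0.002] rows 4
# .8 [ 0.608 -0.254  0.147]
   [0.036, 0.048, -0.076, 0.118, -0.475, 0.012] rows 4
# 1 [ 0.639 -0.215  0.15 ]
   [0.057, 0.049, -0.061, 0.274, -0.393, 0.144] rows 4
```

Emit:
{"method": "arm_command", "body": {
  "deltas": [
    [-0.004,0.012,-0.02,-0.1,-0.07,-0.07,0],
    [-0.008,0.025,-0.041,-0.2,-0.14,-0.14,0],
    [-0.011,0.037,-0.061,-0.3,-0.2,-0.2,0],
    [-0.015,0.049,-0.082,-0.386,-0.272,-0.278,0],
    [-0.015,0.049,-0.082,-0.386,-0.272,-0.278,0]
  ]
}}

```text
t: 27.68
eef_pos: [0.5407, -0.32, 0.1439]
eef_rot: [0.863, -0.505, -0.014, -0.01]
contact_force: [-0.8, -0.2, -1.9]
opening: 0.0568
gripper_force: 53.6
```

Emit:
{"method": "arm_command", "body": {
  "deltas": [
    [0.003,0.012,-0.021,-0.025,-0.11,0,0],
    [0.005,0.025,-0.042,-0.05,-0.22,0,0],
    [0.008,0.037,-0.063,-0.075,-0.33,0,0],
    [0.01,0.049,-0.084,-0.102,-0.435,-0.002,0],
    [0.01,0.049,-0.084,-0.102,-0.435,-0.002,0]
  ]
}}

```text
t: 28.3
eef_pos: [0.5724, -0.2905, 0.1431]
eef_rot: [0.955, -0.261, 0.134, 0.036]
contact_force: [-0.1, -0.0, -2.0]
opening: 0.0568
gripper_force: 53.7
```

Emit:
{"method": "arm_command", "body": {
  "deltas": [
    [0.009,0.012,-0.019,0.03,-0.12,0,0],
    [0.018,0.024,-0.038,0.06,-0.24,0.006,0],
    [0.027,0.036,-0.057,0.09,-0.36,0.01,0],
    [0.036,0.048,-0.076,0.118,-0.475,0.012,0],
    [0.036,0.048,-0.076,0.118,-0.475,0.012,0]
  ]
}}

```text
t: 28.92
eef_pos: [0.6068, -0.2561, 0.1453]
eef_rot: [0.957, -0.004, 0.29, -0.003]
contact_force: [0.8, -0.8, -1.0]
opening: 0.0565
gripper_force: 53.7
```

Run:
```python
from t2 import *
s=ctrl.sense();print(s["t"],s["eef_pos"],s["opening"],s["gripper_force"],np.array(s["joint_pos"]).round(2))
plan([(*pose(1,.16),"1")])
```

```text
28.925 [ 0.60678362 -0.25611666  0.1452705 ] 0.056516075606645476 53.73261094093323 [-0.57  0.41  1.69  0.56  0.61  0.62]
# 1 [ 0.639 -0.215  0.15 ]
   [0.057, 0.049, -0.063, 0.291, -0.416, 0.139] rows 4
```

Emit:
{"method": "arm_command", "body": {
  "deltas": [
    [0.014,0.012,-0.016,0.07,-0.1,0.035,0],
    [0.028,0.024,-0.032,0.145,-0.2,0.07,0],
    [0.042,0.037,-0.047,0.22,-0.3,0.1,0],
    [0.057,0.049,-0.063,0.291,-0.416,0.139,0],
    [0.057,0.049,-0.063,0.291,-0.416,0.139,0]
  ]
}}

```text
t: 29.55
eef_pos: [0.6391, -0.2145, 0.1497]
eef_rot: [0.869, 0.234, 0.421, -0.115]
contact_force: [0.3, 0.2, -2.8]
opening: 0.057
gripper_force: 53.8
```

Run:
```python
from t2 import *
p=ctrl.read_camera("top");cv2.imwrite("pics/t9.png",cv2.resize(p["frame"][110:270,310:510],None,fx=3.5,fy=3.5))
s=ctrl.sense();print(s["t"],s["eef_pos"],s["opening"])
Rr=bpose(H,LAM,90,-1)[0];print("rot err",np.degrees((Rr.inv()*Ro.from_quat(s["eef_rot"])).as_rotvec()).round(2))
X=cloud(p)
for P,d in comps(X,.11,.26,(.55,.72,-.32,-.12),20): print(d)
plan([(*pose(1,.085),"low"),(*pose(1,.076),"down")])
```

```text
29.6 [ 0.63912329 -0.21443099  0.15013424] 0.057020869410216876
rot err [ 0.14 -0.34  0.01]
{'c': [678, -307], 'size': [34, 2], 'yaw': -44.9, 'z': array([0.112, 0.119, 0.128]), 'n': 20}
{'c': [608, -243], 'size': [135, 106], 'yaw': -73.6, 'z': array([0.169, 0.208, 0.229]), 'n': 1284}
# low [ 0.639 -0.215  0.075]
   [0.0, 0.001, 0.0, -0.59, 0.002, 0.463] rows 2
# down [ 0.639 -0.215  0.066]
   [0.0, 0.0, 0.0, -0.071, 0.001, 0.055] rows 1
```

View pics/t9.png

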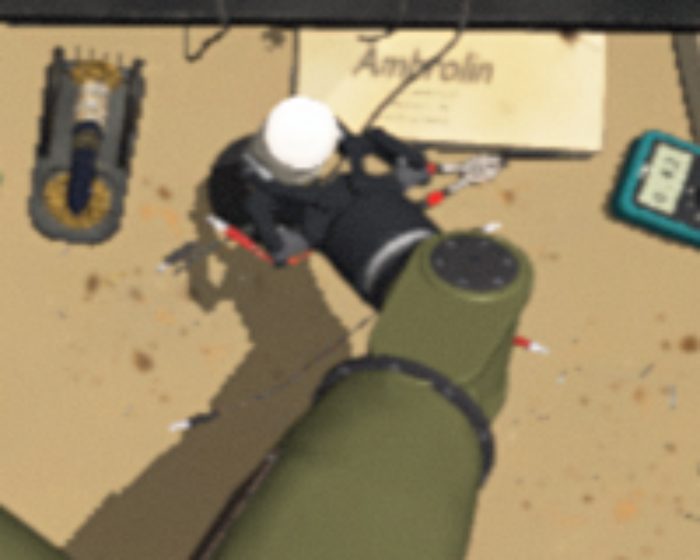

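The bottle hangs upright over the mat (top at crop (302,133), shifted by its height). I'll check its axis with the calibration.

Run:
```python
from t2 import *
p=ctrl.read_camera("top");g=p["frame"].min(2)
m=(g>170).astype(np.uint8);m[:135]=0;m[165:]=0;m[:,:380]=0;m[:,415:]=0
n,l,st,c=cv2.connectedComponentsWithStats(m);i=1+st[1:,4].argmax();print(st[i],c[i])
X=cloud(p);z=np.nanmedian(X[l==i][:,2]);print(z,at_z(p,*c[i],z))
```

```text
[386 135  29  23 476] [398.98109244 144.93277311]
0.2078716829684606 [ 0.63714151 -0.22834684  0.20787168]
```

Emit:
{"method": "arm_command", "body": {
  "deltas": [
    [0,0.001,0,-0.15,0,0.12,0],
    [0,0.001,0,-0.3,0,0.24,0],
    [0,0.001,0,-0.45,0.002,0.36,0],
    [0,0.001,0,-0.59,0.002,0.463,0],
    [0,0.001,0,-0.59,0.002,0.463,0]
  ]
}}

```text
t: 30.28
eef_pos: [0.6392, -0.2138, 0.0752]
eef_rot: [0.867, 0.235, 0.424, -0.114]
contact_force: [-0.1, -0.3, -2.3]
opening: 0.0568
gripper_force: 53.8
```

Its axis is at about (0.629, -0.221), on the mat's middle. Lowering gently.

Emit:
{"method": "arm_command", "body": {
  "deltas": [
    [0,0,0,-0.024,0,0.018,0],
    [0,0,0,-0.047,0,0.037,0],
    [0,0,0,-0.055,0,0.043,0],
    [0,0,0,-0.055,0,0.043,0]
  ]
}}

```text
t: 30.78
eef_pos: [0.6397, -0.2141, 0.0691]
eef_rot: [0.866, 0.236, 0.425, -0.113]
contact_force: [0.4, 0.2, -2.7]
opening: 0.0567
gripper_force: 53.8
```

Emit:
{"method": "arm_command", "body": {
  "deltas": [
    [0,0,0,-0.008,0,0.006,0],
    [0,0,0,-0.008,0,0.006,0],
    [0,0,0,-0.016,0,0.012,0],
    [0,0,0,-0.016,0,0.012,0]
  ]
}}

```text
t: 31.28
eef_pos: [0.6396, -0.2141, 0.0669]
eef_rot: [0.866, 0.236, 0.425, -0.114]
contact_force: [0.2, -0.7, -1.7]
opening: 0.0566
gripper_force: 53.8
```

Emit:
{"method": "arm_command", "body": {
  "deltas": [
    [0,0,0,-0.008,0,0.006,0],
    [0,0,0,-0.008,0,0.006,0],
    [0,0,0,-0.012,0,0.009,0],
    [0,0,0,-0.012,0,0.009,0]
  ]
}}

```text
t: 31.78
eef_pos: [0.6396, -0.2141, 0.0654]
eef_rot: [0.866, 0.236, 0.425, -0.114]
contact_force: [-0.6, 0.6, -2.4]
opening: 0.0568
gripper_force: 53.8
```

Run:
```python
from t2 import *
s=ctrl.sense();print(s["eef_pos"],s["contact_force"])
Rr=bpose(H,LAM,90,-1)[0];print("rot err",np.degrees((Rr.inv()*Ro.from_quat(s["eef_rot"])).as_rotvec()).round(2))
```

```text
[ 0.63964549 -0.21414667  0.06544922] [-0.5765139   0.64740456 -2.36976229]
rot err [ 0.17  0.21 -0.44]
```

Emit:
{"method": "arm_command", "body": {
  "deltas": [
    [0,0,0,-0.008,0,0.006,0],
    [0,0,0,-0.008,0,0.006,0],
    [0,0,0,-0.008,0,0.006,0]
  ]
}}

```text
t: 32.15
eef_pos: [0.6398, -0.2142, 0.0648]
eef_rot: [0.866, 0.236, 0.425, -0.113]
contact_force: [0.6, -0.1, 1.4]
opening: 0.0565
gripper_force: 54.0
```

Emit:
{"method": "arm_command", "body": {
  "deltas": [
    [0,0,0,-0.008,0,0.006,0],
    [0,0,0,-0.008,0,0.006,0],
    [0,0,0,-0.008,0,0.006,0]
  ]
}}

```text
t: 32.52
eef_pos: [0.6401, -0.2141, 0.0647]
eef_rot: [0.866, 0.237, 0.426, -0.114]
contact_force: [-1.5, 2.1, 9.3]
opening: 0.0567
gripper_force: 54.7
```

Emit:
{"method": "arm_command", "body": {
  "deltas": [
    [0,0,0,-0.008,0,0.006,0],
    [0,0,0,-0.008,0,0.006,0],
    [0,0,0,-0.008,0,0.006,0]
  ]
}}

```text
t: 32.9
eef_pos: [0.6403, -0.214, 0.0646]
eef_rot: [0.865, 0.237, 0.427, -0.114]
contact_force: [-5.5, 4.2, 16.9]
opening: 0.0564
gripper_force: 55.4
```

In contact. I'll relieve the pressing, open and back out along the tool axis.

Emit:
{"method": "arm_command", "body": {
  "deltas": [
    [0,0,0,0.013,0,-0.01,0],
    [0,0,0,0.013,0,-0.01,0],
    [0,0,0,0.013,0,-0.01,0.7],
    [0,0,0,0.013,0,-0.01,0.85],
    [0,0,0,0.013,0,-0.01,1]
  ]
}}

```text
t: 33.52
eef_pos: [0.6395, -0.2142, 0.0639]
eef_rot: [0.866, 0.236, 0.425, -0.114]
contact_force: [0.1, -0.5, 0.3]
opening: 0.0851
gripper_force: 0.0
```

Emit:
{"method": "arm_command", "body": {
  "deltas": [
    [0,0,0,0,0,0,1],
    [0,0,0,0,0,0,1],
    [0,0,0,0,0,-0.1,1],
    [0,0,0,0,0,-0.3,1],
    [0,0,0,0,0,-0.5,1]
  ]
}}

```text
t: 34.15
eef_pos: [0.6045, -0.2349, 0.096]
eef_rot: [0.866, 0.236, 0.425, -0.113]
contact_force: [0.7, -0.0, 1.1]
opening: 0.0856
gripper_force: 0.0
```

Emit:
{"method": "arm_command", "body": {
  "deltas": [
    [0,0,0,0,0,-0.3,1],
    [0,0,0,0,0,-0.6,1],
    [0,0,0,0,0,-1,1],
    [0,0,0,0,0,-1,1]
  ]
}}

```text
t: 34.65
eef_pos: [0.5359, -0.276, 0.1587]
eef_rot: [0.866, 0.236, 0.426, -0.111]
contact_force: [0.1, 0.1, -0.3]
opening: 0.0852
gripper_force: 0.0
```

Emit:
{"method": "arm_command", "body": {
  "deltas": [
    [0,0,0,0,0,-0.5,1],
    [0,0,0,0,0,-1,1],
    [0,0,0,0,0,-1,1]
  ]
}}

```text
t: 35.02
eef_pos: [0.4677, -0.3154, 0.2194]
eef_rot: [0.866, 0.236, 0.426, -0.111]
contact_force: [0.1, -0.1, -0.2]
opening: 0.0856
gripper_force: 0.0
```

Run:
```python
from h import *
p=ctrl.read_camera("top");s=ctrl.sense();print(s["t"],s["eef_pos"],s["opening"])
cv2.imwrite("pics/t10.png",cv2.resize(p["frame"][100:290,180:480],None,fx=2.6,fy=2.6))
X=cloud(p)
for P,d in comps(X,.08,.14,(.55,.72,-.32,-.12),20): print(d)
for P,d in comps(X,.024,.13,(.3,.65,-.5,.1),20): print(d)
for n in ["cassette_0_center","bottle_center","lane1_gate"]: print(n,[(round(r["score"],2),np.round(r["location"])) for r in ctrl.place_of(p,n)])
```

```text
35.075 [ 0.46838592 -0.3142815   0.2179814 ] 0.08540065006302731
{'c': [668, -299], 'size': [63, 6], 'yaw': -39.1, 'z': array([0.085, 0.109, 0.126]), 'n': 41}
{'c': [630, -220], 'size': [55, 55], 'yaw': -59.3, 'z': array([0.084, 0.122, 0.128]), 'n': 365}
{'c': [634, -62], 'size': [31, 23], 'yaw': -11.7, 'z': array([0.108, 0.116, 0.127]), 'n': 55}
{'c': [625, -238], 'size': [95, 49], 'yaw': -90.0, 'z': array([0.042, 0.12 , 0.127]), 'n': 464}
cassette_0_center [(0.61, array([174., 215.]))]
bottle_center [(0.72, array([161., 388.])), (0.66, array([204., 233.]))]
lane1_gate [(0.68, array([205., 232.])), (0.58, array([261., 398.])), (0.33, array([209., 233.]))]
```

View pics/t10.png

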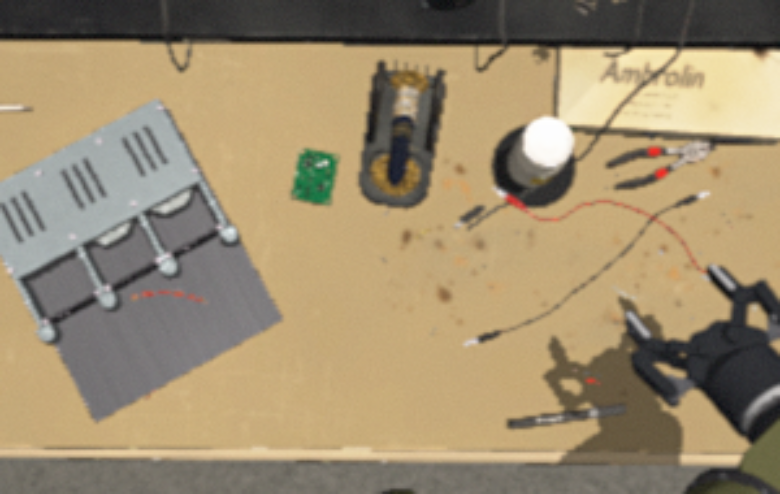

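The bottle stands on the mat (548,143; top at (0.630,-0.220)). Both cassettes lie in lanes 2 and 1 (172,203 and 113,235) with the flaps looking shut. Last check: cassette tails and flaps from depth.

Run:
```python
from h import *
p=ctrl.read_camera("top");X=cloud(p);d=X[...,:2]-BO;a=np.radians(BY)
x=d@[np.cos(a),np.sin(a)];y=d@[-np.sin(a),np.cos(a)];z=X[...,2]
for i,c in enumerate((.078,0,-.078)):
    l=np.abs(y-c)<.028
    m=l&(np.abs(y-c)<.010)&(z>.024)&(z<.045)&(x>.015)&(x<.06);f=l&(z>.024)&(z<.046)&(x>-.03)&(x<.03)
    print(i,"tail x",np.percentile(x[m],[2,50,98]).round(3) if m.sum() else None,m.sum(),"flap x",np.percentile(x[f],[5,50,95]).round(3) if f.sum() else None,f.sum())
cv2.imwrite("pics/t11.png",cv2.resize(p["frame"][150:240,170:280],None,fx=7,fy=6))
```

```text
0 tail x None 0 flap x [0.002 0.002 0.005] 35
1 tail x [0.048 0.053 0.06 ] 30 flap x [0.001 0.002 0.004] 32
2 tail x [0.046 0.052 0.06 ] 36 flap x [0.    0.001 0.003] 35
```

View pics/t11.png

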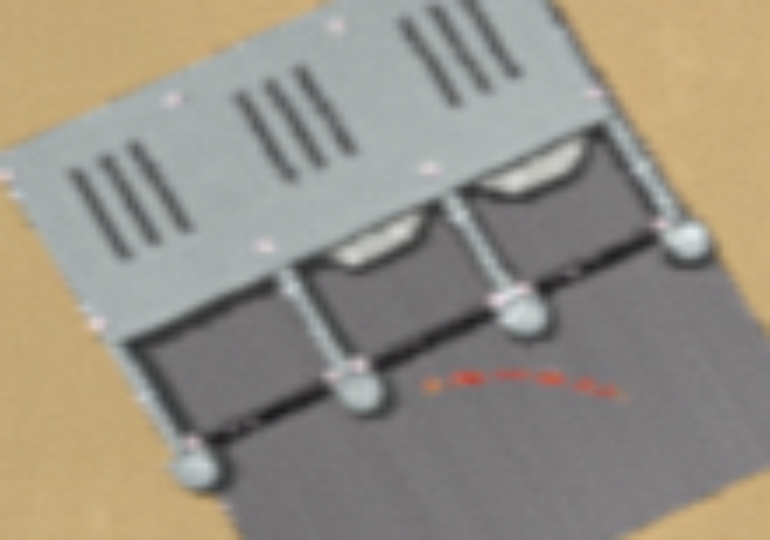

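The flaps are straight and shut across all three gates, and the tails sit about 47 mm in, which puts the centres near 102 mm. The gripper is clear of everything, so I'm handing in.

```bash
python3 -c "
from cell import ctrl
print(ctrl.job_done())"
```

```text
the job is handed in; nothing more can be done
None
```

The job is handed in: both cassettes found on the bench are in lanes 1 and 2 with all flaps shut, the bottle stands upright in the middle of its mat, and the arm never went near the cutters, spare board or marker.

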